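# Put the baking tools away and chock the rolling pin to dry

### The arm

A 6-joint arm with a two-finger parallel gripper is mounted at the origin on the work surface. World frame = base frame: x ahead of the robot, y to its left, z up, the work surface at z = 0. Lengths are in m, angles in rad, forces in N, time in s.
With the tool pointing down it reaches from about 0.3 to 0.775 m from the base axis. Payload 14.6 kg.
Tool frame: the origin (TCP) lies at the very end of the fingers, on their centre line; the grasp point (between the pads) lies 19 mm behind it (ctrl.grasp_offset is the distance from the TCP to the grasp point, in m); z points along the fingers, y is the line along which they close (so a half turn about z gives the same grasp; the last joint's range is limited). The gripper opens to 94 mm and grips with 3 to 60 N. Pads are 16 mm wide; open, the fingers measure 119 mm over their backs; the gripper's body (75 mm by 177 mm) begins 78 mm behind the grasp point.
Start: joints at [-1.257, 0.3, 1.521, -0, 1.321, -0.067], TCP at [0.204, -0.511, 0.205] pointing down, gripper open.
Joint ranges: [-3.03, 3.03], [-0.79, 2.21], [0.23, 2.52], [-1.04, 4.18], [0, 3.07], [-2.55, 2.55]. Speed limits (rad/s): [2.22, 2.22, 2.57, 3.14, 3.14, 3.14].

### API

Orientations are given as [roll, pitch, yaw] about the fixed x, y, z axes, in that order (R = Rz(yaw) Ry(pitch) Rx(roll)).
In Python, from station import ctrl gives the robot as it stands.
- The arm moves only by the tool step_arm, never from a script. Its argument "plan" is a list that holds one entry, the list of rows, each a list of 6 numbers: the shift along the tool's x, y, z in units of 30 mm (1.0 is 30 mm), then the turn, a rotation vector about the tool's x, y, z in units of 6 degrees (1.0 is 6 degrees). In form: [[[dx, dy, dz, wx, wy, wz], ...]]. A call has 1 to 8 rows; each row is the pose to reach, as a shift and turn from the pose commanded when the call began, along the tool's axes at that moment; what a row does not reach only later rows make up. A row lasts 1/12 s, in which the tool goes at most 41.7 mm and 7.16 degrees, less where a joint would pass 70% of its speed; a pose out of reach is approached as far as the arm can. A call with a gripper value outside its range is refused whole. "grip" is the opening, from 0 (shut) to 1 (fully open), set as the call begins (left out, the last holds). The fingers move at their own pace and stop on an object; "squeeze" is the grip in N (left out, the last holds). Time passes only in rows, so rows that repeat a pose let the fingers close. It gives the time, the measured TCP pose, the force, the opening and the grip force at its end, in the units of the state.
- ctrl.get_obs(): the state, without advancing time (a new reading comes with each control period).
- ctrl.camera(name): name is "scene" or "top"; returns the picture (480x640x3 uint8, red, green, blue); there is no depth.
- ctrl.camera_model(name): a dict with "intrinsics" (3x3 intrinsics, pixels), "k1" (the pictures are not rectified: a ray, as slopes to the right and down, at radius r is drawn at 1 + k1 r^2 times it, then the intrinsics apply), "R" (3x3) and "t" (3): a world point X has camera coordinates R X + t. Camera axes: x right, y down, z forward; pixel columns grow to the right and rows downward; lengths in m; the calibration is good to about 2 mm. A picture is of the moment at which its call begins. camera_model takes no time and is no camera call.
- ctrl.hand_in(): hands the job in; it is judged then, once.
Trained networks look in the newest picture that a camera, given by its name, has taken for a name from the list of things; names that differ only in an ending like _2 or _b are one class to them, and where a whole thing is asked for, a point or a joint stands for the part that bears it (a point fixed in the world has none). Each returns a list of dicts, best first, with "confidence" (0 to 1); they miss things now and then, are a little off and sometimes report something else, mostly with a low value. They report only what shows in the picture. A call takes as long as a camera call. They do not tell look-alikes from the thing itself.
- ctrl.masks_of(query, camera): "pixels" (480x640 bool, what is visible of it) and "at" ([column, row] in pixels, amid what is visible of it).
- ctrl.place_of(query, camera): "at" ([column, row] in pixels: a listed point, or the origin of a listed thing).
The state is a dict: "time_s": time; "qpos": joint angles; "joint_vel": joint speeds; "tau": joint torques, N m; "ee_pos": TCP position; "eef_rot": TCP orientation; "force": force on the tool from outside, world axes, zero at the start; "moment": the same for the moment, N m; "grip_width": finger opening in m; "grip_force": force on a finger pad.
Only numpy, scipy, OpenCV 4.12 (cv2) and the standard library are available. Lean on these libraries where they do the work, as an engineer would, in place of code of your own. Each camera call takes 0.05 s, during which the arm holds its last target. There are 200 camera calls.

### The job

Clear up after baking: slide the cover of the wooden tool box right back, take out the chock, set it on the sloping drainer and lay the rolling pin across the slope against its uphill side, never letting go of the pin on the drainer before the chock is there to hold it. Lay every baking tool that is on the pastry board in the tool box and slide the cover fully shut. Leave the bowl and the jar where they stand.

Things in the scene. Friction and masses are not known exactly. Their poses are not given: they have to be found in the camera images.
- box: Fixed wooden tool box, 156 (x) x 262 (y) x 64 (z) mm; origin: centre of its underside. Floor 6 mm thick, inside 140 (x) x 250 (y) mm, 46 mm deep below the cover; lips along the long sides leave a clear opening 132 mm wide. End wall 64 mm high at +y, 51 mm at -y (the cover passes over it). The box's +y points roughly to the robot's left.
- cover (a joint): Sliding cover of the box: a light wooden plate 144 x 256 x 6 mm, whose top lies 58 mm above the box's underside. Value = how far it is slid towards the box's -y, in m: 0 shut, 0.215 fully back. Fully back, the box is open from y = -90 to y = +125 mm of its frame. Slides with about 1.5 N of friction and stays where it is left; it may start up to 50 mm ajar.
- cover_grip (a point): Middle of the dark raised grip bar on the cover, which moves with it: 80 mm (x) x 14 mm (y) x 24 mm high; this point is 12 mm above the cover's top face and 12 mm below the bar's top, on the box's centre line, 75 mm to +y of the box's centre when shut. Its axes are the box's.
- chock: Green-painted hardwood chock, a ridge 56 mm long (x), 48 mm wide over its sole (y), 16 mm high, 160 g; both flanks (y) slope 45 degrees to a crest 20 mm wide, alike either way round. Grip it across its upright end faces, 56 mm apart along x. Origin: centre of its underside. Starts on the box's floor, its length roughly along the box's y, all within the part that the opened cover bares.
- pin: Light beech rolling pin, barrel 50 mm diameter, 170 mm long, with a dark knob (24 mm diameter, 22 mm long) at each end and olive bands; 260 g. Origin: middle of the pin, on its axis; x runs along the pin, y and z turn as it rolls. Starts in the groove of the pastry board, axis 40 mm above the worktop; the groove keeps it from rolling; it rolls freely on any plain surface.
- board: Fixed pastry board, white plastic, 350 (x) x 280 (y) x 18 mm; origin: centre of its underside. A grey juice groove 22 mm wide and 6 mm deep runs along x at y = +100 mm; the rolling pin lies in it. The tools lie on the rest of the board.
- drainer: Fixed wooden draining board with dark grooves, 280 (x) x 210 (y) mm; origin: on the worktop under its centre. x and y are level; its top falls towards +y (roughly the robot's left) at 0.09 rad: surface 34 mm above the worktop at the centre, 43 at the -y edge, 25 at the +y edge. No rim: a loose pin rolls off. A pin resting against the chock has its axis 32 mm (in plan) uphill of the chock's origin.
- spoon: Wooden mixing spoon, 174 mm long, mid-brown handle 14 mm wide and 13 mm high, round bowl 40 mm wide at +x. Origin: underside, on the handle near the tool's middle, a good place to grip; x points to the head, handle from x = -88 mm. 70 g; may be absent.
- spatula: Spatula, 175 mm long, light wooden handle 14 mm wide and 14 mm high (x = -88 to 30 mm), orange head 38 mm wide and 9 mm high at +x. Origin: underside, on the handle near the tool's middle. 70 g; may be absent.
- knife: Palette knife, 179 mm long, black handle 17 mm wide and 14 mm high (x = -88 to 20 mm), thin rounded steel blade 24 mm wide at +x. Origin: underside, on the handle near the tool's middle. 70 g; may be absent.
- wheel: Pastry wheel lying on its side, 172 mm long, red handle 16 mm wide and 14 mm high (x = -86 to 22 mm), steel wheel of 46 mm diameter at +x. Origin: underside, on the handle near the tool's middle. 70 g; may be absent.
- mixing_bowl: Cream bowl with an orange band, 170 mm wide, 75 mm high; a bystander, origin at the centre of its underside.
- jar: White jar with a cork and a green band, 73 mm wide, 101 mm high; a bystander, origin at the centre of its underside.
There are look-alikes about, which are no part of the job. What is shaped like the spoon but purple is not meant.

How it is judged:
On the way, in this order (a step that is already met when the one before it is completed fails the run):
1. the cover is slid right back (value of joint cover above 0.195 m), for 0.2 s.
2. the chock stands on the drainer, let go (x of chock in the frame of drainer between -0.11 and 0.11 m and y of chock in the frame of drainer between -0.085 and 0.09 m and z of chock in the frame of drainer between 0.02 and 0.046 m and angle between chock's own z axis and vertical below 0.25 rad and contact force between the fingers and chock below 0.1 N), for 0.2 s.
3. the rolling pin lies on the drainer against the chock, let go and at rest (x of chock in the frame of drainer between -0.11 and 0.11 m and y of chock in the frame of drainer between -0.085 and 0.09 m and z of chock in the frame of drainer between 0.02 and 0.046 m and angle between chock's own z axis and vertical below 0.25 rad and x of pin in the frame of drainer between -0.065 and 0.065 m and y of pin in the frame of drainer between -0.095 and 0.08 m and z of pin in the frame of drainer between 0.046 and 0.072 m and horizontal distance between pin and chock below 0.046 m and linear speed of pin below 0.02 m/s and contact force between the fingers and pin below 0.1 N), for 0.5 s.
At the end, for the whole second after the job is handed in: The cover is shut to within 8 mm with every tool that was present inside the box; the chock stands upright on the drainer and the rolling pin lies at rest on the drainer against it (pin axis within 46 mm of the chock's centre, pin's middle within 65 mm of the drainer's centre line) (value of joint cover below 0.008 m and x of spoon in the frame of box between -0.075 and 0.075 m and y of spoon in the frame of box between -0.125 and 0.125 m and z of spoon in the frame of box between -0.005 and 0.05 m and x of spatula in the frame of box between -0.075 and 0.075 m and y of spatula in the frame of box between -0.125 and 0.125 m and z of spatula in the frame of box between -0.005 and 0.05 m and x of knife in the frame of box between -0.075 and 0.075 m and y of knife in the frame of box between -0.125 and 0.125 m and z of knife in the frame of box between -0.005 and 0.05 m and x of wheel in the frame of box between -0.075 and 0.075 m and y of wheel in the frame of box between -0.125 and 0.125 m and z of wheel in the frame of box between -0.005 and 0.05 m and x of chock in the frame of drainer between -0.11 and 0.11 m and y of chock in the frame of drainer between -0.085 and 0.09 m and z of chock in the frame of drainer between 0.02 and 0.046 m and angle between chock's own z axis and vertical below 0.25 rad and x of pin in the frame of drainer between -0.065 and 0.065 m and y of pin in the frame of drainer between -0.095 and 0.08 m and z of pin in the frame of drainer between 0.046 and 0.072 m and horizontal distance between pin and chock below 0.046 m and linear speed of each of pin, chock below 0.02 m/s and angular speed of pin below 0.5 rad/s); the robot touches nothing.
It fails at once if the rolling pin is let go on the drainer with no chock beside it (contact force between pin and drainer above 0.2 N and contact force between the fingers and pin below 0.05 N and horizontal distance between pin and chock above 0.065 m).
It fails at once if the mixing bowl is moved more than 30 mm (distance of mixing_bowl from where it was at the start of the episode above 0.03 m).
It fails at once if the jar is moved more than 30 mm (distance of jar from where it was at the start of the episode above 0.03 m).
Of spoon, spatula, knife, wheel only 2 to 4 are there at a start; the rules pass over those that are not, and their reading is None.
At some moment in a run one of spoon, spatula, knife, wheel may be knocked a few centimetres aside while the robot is not near it.
It also fails if it takes over 208 s, if anything falls off the work surface, if the arm or the gripper's body presses on something with over 40 N, if the wrist force passes 120 N, or if a joint passes its speed limit or range.

## Working session

There is one attempt and no reset: what is moved stays moved. The work goes in short steps, Python scripts to look and compute and a tool call to move; the robot and the scene stay as the last step left them, time stands still between calls to the robot, and variables do not carry over. Pictures are saved under pics/ and viewed, at most 14 in all, crops included, and the job is handed in when it is done.

Besides the shell and the picture viewer there is one more tool, called after "Emit:" as a command line: name --argument value ..., lists and objects as JSON in quotes. step_arm: Moves the arm, as the interface text tells. Its arguments: {"type":"object","properties":{"plan":{"type":"array","items":{"type":"array","items":{"type":"array","items":{"type":"number"}}}},"grip":{"type":"number"},"squeeze":{"type":"number"}},"required":["plan"]}

```bash
mkdir -p pics
cat > h.py <<'E'
import numpy as np,cv2
from station import ctrl
from scipy.spatial.transform import Rotation as Ro
def ray(cam,uv):
    m=ctrl.camera_model(cam);K=np.array(m["intrinsics"]);R=np.array(m["R"]);t=np.array(m["t"])
    D=np.array([m["k1"],0,0,0,0.])
    p=cv2.undistortPoints(np.array(uv,float).reshape(-1,1,2),K,D).reshape(-1,2)
    d=np.c_[p,np.ones(len(p))]@R
    return -R.T@t,d
def at(cam,uv,z):
    c,d=ray(cam,uv);return c+d*((z-c[2])/d[:,2])[:,None]
def tri(a,b):
    c1,d1=ray("scene",[a]);c2,d2=ray("top",[b]);d1=d1[0]/np.linalg.norm(d1);d2=d2[0]/np.linalg.norm(d2)
    s=np.linalg.lstsq(np.c_[d1,-d2],c2-c1,rcond=None)[0]
    p,q=c1+s[0]*d1,c2+s[1]*d2
    return (p+q)/2,np.linalg.norm(p-q)
def proj(cam,X):
    m=ctrl.camera_model(cam)
    return cv2.projectPoints(np.array(X,float).reshape(-1,1,3),cv2.Rodrigues(np.array(m["R"]))[0],np.array(m["t"]),np.array(m["intrinsics"]),np.array([m["k1"],0,0,0,0.]))[0].reshape(-1,2)
def shot(cam,name):
    im=ctrl.camera(cam);cv2.imwrite(f"pics/{name}.png",im[:,:,::-1]);return im
E
python3 - <<'E'
from h import *
np.set_printoptions(precision=3,suppress=True)
for c in("scene","top"):
    shot(c,c+"0");m=ctrl.camera_model(c);print(c,np.array(m["intrinsics"])[0,0],m["k1"],-np.array(m["R"]).T@np.array(m["t"]))
    for q in "box cover_grip chock pin board drainer spoon spatula knife wheel mixing_bowl jar".split():
        print(q,[(np.round(r["at"],1),round(r["confidence"],2)) for r in ctrl.place_of(q,c)][:4])
print(ctrl.get_obs(),ctrl.grasp_offset)
E
```

```text
scene 486.38235123417803 -0.05593894140411077 [ 1.    -0.221  0.795]
box [(array([178. , 317.9]), 0.93)]
cover_grip [(array([186. , 292.3]), 0.71)]
chock []
pin [(array([407.8, 256.2]), 0.73)]
board [(array([361.3, 291.4]), 0.84)]
drainer [(array([467.7, 217. ]), 0.86)]
spoon [(array([156.3, 214.6]), 0.87), (array([338.4, 277.3]), 0.6), (array([377.6, 136.5]), 0.55)]
spatula [(array([316.7, 246. ]), 0.74)]
knife [(array([346.3, 312.6]), 0.94)]
wheel [(array([360.9, 350.3]), 0.64)]
mixing_bowl [(array([230., 443.]), 0.79)]
jar [(array([512.5, 335.6]), 0.81)]
top 532.2521478765422 -0.056118495402534496 [0.417 0.043 1.15 ]
box [(array([451.3, 237.9]), 0.59)]
cover_grip [(array([446.5, 235.5]), 0.89)]
chock []
pin [(array([246.9, 195.5]), 0.98)]
board [(array([296.7, 199.1]), 0.62)]
drainer [(array([158.8, 232.3]), 0.76)]
spoon [(array([447.4, 360.2]), 0.89), (array([176.7, 378.6]), 0.83), (array([312.3, 213.3]), 0.63)]
spatula [(array([317.2, 248.8]), 0.73), (array([452. , 237.9]), 0.37), (array([314. , 213.9]), 0.33)]
knife [(array([323.9, 177.6]), 0.95)]
wheel [(array([325.4, 141.4]), 0.97)]
mixing_bowl [(array([442.9, 123. ]), 0.6)]
jar [(array([199.8, 108.4]), 0.84), (array([314.1, 215.5]), 0.42)]
{'time_s': 1.3, 'qpos': array([-1.257,  0.3  ,  1.521, -0.   ,  1.321, -0.067]), 'joint_vel': array([-0.   ,  0.001, -0.   ,  0.001,  0.   , -0.   ]), 'tau': array([  0.002, -53.166, -35.291,   0.071,   0.021,   0.   ]), 'ee_pos': array([ 0.204, -0.511,  0.205]), 'eef_rot': array([3.142, 0.   , 0.381]), 'force': array([-0.001, -0.041,  0.382]), 'moment': array([-0.003, -0.026,  0.007]), 'grip_force': 0.0, 'grip_width': 0.09415035106033495} 0.0188
```

View pics/scene0.png

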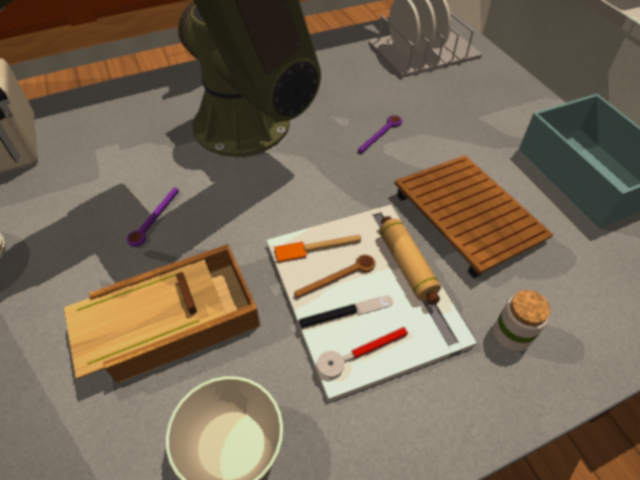

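View pics/top0.png

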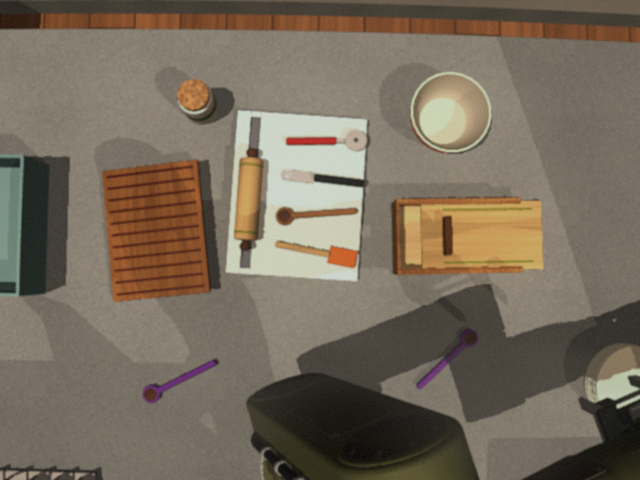

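The pictures show all four tools on the board (top view: wheel 325,141; knife 324,178; spoon 317,213; spatula 317,249). The pin is at 247,196, the drainer at 158,231, the box at 450,237 with its cover ajar to the right and the grip at 447,235. The look-alikes are the purple spoons at top (447,360) and (177,379), both off the board; the brown spoon at (317,213) is the one meant.

Run:
```python
from h import *
np.set_printoptions(precision=4,suppress=True)
def show(c): ctrl.camera(c)
im={}
for c in("scene","top"): im[c]=ctrl.camera(c)
P={}
for q in "box cover_grip pin board drainer spoon spatula knife wheel jar mixing_bowl".split():
    for c in("scene","top"):
        rs=ctrl.place_of(q,c)
        if q=="spoon":
            u0=np.array([338,277] if c=="scene" else [315,213])
            rs=[r for r in rs if np.linalg.norm(np.array(r["at"])-u0)<40]
        if rs:P[q,c]=rs[0]["at"]
    if (q,"scene") in P and (q,"top") in P: print(q,*tri(P[q,"scene"],P[q,"top"]))
Z=dict(box=.06,pin=.04,board=.018,drainer=.034,spoon=.025,spatula=.025,knife=.025,wheel=.025,cover_grip=.055)
vis=im["top"].copy()
for q,z in Z.items():
    rs=ctrl.masks_of(q,"top")
    if q=="spoon": rs=[r for r in rs if np.linalg.norm(np.array(r["at"])-[315,213])<40]
    if not rs: print(q,"none");continue
    m=rs[0]["pixels"];v,u=np.nonzero(m);X=at("top",np.c_[u,v],z)[:,:2]
    (c,s,a)=cv2.minAreaRect((X*1000).astype(np.float32));b=cv2.boxPoints((c,s,a))
    w=np.linalg.svd(X-X.mean(0),full_matrices=False)[2][0]
    print(q,"rect",np.array(c),np.array(s),round(a,1),"pca deg",np.degrees(np.arctan2(w[1],w[0])),"mean",X.mean(0)*1000)
    print("  ",b.round().tolist())
```

```text
cover_grip [ 0.4924 -0.2531  0.0726] 0.004615734812699514
pin [0.5696 0.1556 0.0501] 0.004241071589989871
board [ 0.5669  0.0649 -0.0227] 0.0031881924048112772
drainer [0.4972 0.3478 0.0158] 0.0021657156802481633
spoon [0.5308 0.0211 0.0187] 0.007380805809624798
spatula [0.6316 0.11   0.1138] 0.3851383113650326
knife [0.6105 0.0054 0.0121] 0.0037517305021801356
wheel [ 0.6914 -0.0013  0.0103] 0.0027835650804160987
jar [0.7658 0.2613 0.0101] 0.0031226572528292302
mixing_bowl [ 0.7474 -0.2629 -0.0052] 0.0009207285703080067
box rect [ 490.7567 -298.2108] [155.8053 316.0682] 0.9 pca deg -88.64817634873822 mean [ 490.7309 -295.2713]
   [[410.0, -141.0], [415.0, -457.0], [571.0, -455.0], [566.0, -139.0]]
pin rect [562.3209 158.0672] [ 50.2548 209.4678] 86.8 pca deg 176.98724406161608 mean [562.5999 158.0534]
   [[456.0, 139.0], [666.0, 127.0], [668.0, 177.0], [459.0, 189.0]]
board rect [577.3963  57.3094] [283.4463 350.687 ] 86.7 pca deg -179.59685145486733 mean [576.8722  54.4817]
   [[394.0, -74.0], [744.0, -94.0], [761.0, 189.0], [410.0, 209.0]]
drainer rect [497.1503 352.8232] [282.639
[... 321 characters left out ...]
ct [456.1851  15.8474] [175.213   37.4283] 79.3 pca deg -100.73668501601867 mean [452.2194  -4.6881]
   [[422.0, -67.0], [458.0, -74.0], [491.0, 98.0], [454.0, 105.0]]
knife rect [611.4445   1.7699] [176.2513  24.2736] 84.1 pca deg -95.65682581350161 mean [612.1571   6.3316]
   [[590.0, -85.0], [615.0, -87.0], [633.0, 88.0], [608.0, 91.0]]
wheel rect [693.8022  -4.1403] [ 43.4057 171.3753] 0.9 pca deg 91.97057367535825 mean [692.897  -15.7167]
   [[671.0, 81.0], [674.0, -90.0], [717.0, -89.0], [714.0, 82.0]]
cover_grip rect [ 490.6842 -329.1454] [143.4844 257.7851] 1.6 pca deg 91.21208965307544 mean [ 491.5918 -329.6047]
   [[415.0, -202.0], [423.0, -460.0], [566.0, -456.0], [559.0, -198.0]]
```

Run:
```python
import cv2
a=cv2.imread("pics/top0.png")
cv2.imwrite("pics/c1.png",cv2.resize(a[95:305,90:560],(800,357),interpolation=cv2.INTER_CUBIC))
```

```text
(no output)
```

View pics/c1.png

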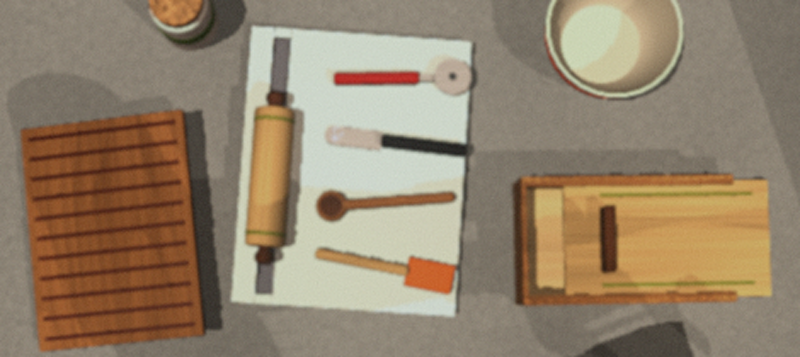

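The crop confirms the choice: brown spoon on the board, spatula, knife and wheel all there, and the groove, pin and grip bar in clear view. Planning helper next, then open the cover.

```bash
cat >> h.py <<'E'
def chain(*W,start=None):
    "print rows (shift/30mm, wz/6deg) for successive world waypoints (x,y,z,yaw deg), each from the one before"
    if start is None:
        o=ctrl.get_obs();start=(*o["ee_pos"],np.degrees(o["eef_rot"][2]));print("now",np.round(start,4),"t",round(o["time_s"],2),"w",round(o["grip_width"],4),"gf",round(o["grip_force"],1))
    p=np.array(start,float)
    for w in W:
        w=np.array(w,float);y=np.radians(p[3]);d=(w-p)[:3]
        s=np.array([d[0]*np.cos(y)+d[1]*np.sin(y),d[0]*np.sin(y)-d[1]*np.cos(y),-d[2]])/.03
        a=-((w[3]-p[3]+180)%360-180)/6
        n=max(np.linalg.norm(d)/.0417,abs(a)*6/7.16)
        print("to",np.round(w,3),"row",np.round(s,3),"wz",round(a,3),"rows>=%.1f"%n);p=w
E
python3 - <<'E'
from h import *
chain((.4924,-.255,.16,1.3),(.4924,-.255,.061,1.3))
# refine bar by dark threshold
for c,b in(("top",(225,270,425,470)),("scene",(265,320,165,210))):
    im=ctrl.camera(c)[b[0]:b[1],b[2]:b[3]].astype(int)
    v,u=np.nonzero(im.sum(2)<170);print(c,u.mean()+b[2],v.mean()+b[0],len(u)); 
    print(at(c,[[u.mean()+b[2],v.mean()+b[0]]],.075))
E
```

```text
now [ 0.2044 -0.5106  0.2055 21.8185] t 2.95 w 0.0942 gf 0.0
to [ 0.492 -0.255  0.16   1.3  ] row [12.078 -4.342  1.515] wz 3.42 rows>=9.3
to [ 0.492 -0.255  0.061  1.3  ] row [0.  0.  3.3] wz -0.0 rows>=2.4
top 446.60674157303373 240.1629213483146 178
[[ 0.47932035 -0.25016416  0.075     ]]
scene 188.9313725490196 294.7843137254902 102
[[ 0.50269173 -0.24840717  0.075     ]]
```

Emit:
step_arm --plan '[[[12.08, -4.4, 1.5, 0, 0, 3.42], [12.08, -4.4, 1.5, 0, 0, 3.42], [12.08, -4.4, 1.5, 0, 0, 3.42], [12.08, -4.4, 1.5, 0, 0, 3.42], [12.08, -4.4, 1.5, 0, 0, 3.42], [12.08, -4.4, 1.5, 0, 0, 3.42], [12.08, -4.4, 1.5, 0, 0, 3.42], [12.08, -4.4, 1.5, 0, 0, 3.42]]]' --grip 1

```text
time_s: 3.72
ee_pos: [0.4452, -0.2946, 0.168]
eef_rot: [3.141, -0.0, 0.023]
force: [0.5, -0.3, -0.1]
grip_width: 0.0941
grip_force: 0.0
```

Emit:
step_arm --plan '[[[0, 0, 0, 0, 0, 0], [0, 0, 0, 0, 0, 0], [0, 0, 0, 0, 0, 0], [0, 0, 0, 0, 0, 0]]]'

```text
time_s: 4.05
ee_pos: [0.4433, -0.2972, 0.1681]
eef_rot: [3.141, -0.0, 0.021]
force: [0.2, -0.5, 1.0]
grip_width: 0.0941
grip_force: 0.0
```

Run:
```python
from h import *
chain((.4924,-.253,.15,1.3),(.4924,-.253,.061,1.3),(.497,-.466,.061,1.3))
shot("top","t1")
```

```text
now [ 0.4433 -0.2972  0.1681  1.2242] t 4.05 w 0.0941 gf 0.0
to [ 0.492 -0.253  0.15   1.3  ] row [ 1.668 -1.437  0.605] wz -0.013 rows>=1.6
to [ 0.492 -0.253  0.061  1.3  ] row [0.    0.    2.967] wz -0.0 rows>=2.1
to [ 0.497 -0.466  0.061  1.3  ] row [-0.008  7.102 -0.   ] wz -0.0 rows>=5.1
```

Emit:
step_arm --plan '[[[1.67, -1.44, 0.6, 0, 0, 0], [1.67, -1.44, 0.6, 0, 0, 0], [1.67, -1.44, 1.6, 0, 0, 0], [1.67, -1.44, 2.6, 0, 0, 0], [1.67, -1.44, 3.55, 0, 0, 0], [1.67, -1.44, 3.55, 0, 0, 0], [1.67, -1.44, 3.55, 0, 0, 0]]]'

```text
time_s: 4.68
ee_pos: [0.4925, -0.2529, 0.0611]
eef_rot: [-3.141, 0.0, 0.021]
force: [-0.6, -0.7, 0.3]
grip_width: 0.0938
grip_force: 0.0
```

Emit:
step_arm --plan '[[[0, 0, 0, 0, 0, 0], [0, 0, 0, 0, 0, 0], [0, 0, 0, 0, 0, 0], [0, 0, 0, 0, 0, 0], [0, 0, 0, 0, 0, 0], [0, 0, 0, 0, 0, 0], [0, 0, 0, 0, 0, 0], [0, 0, 0, 0, 0, 0]]]' --grip 0 --squeeze 12

```text
time_s: 5.35
ee_pos: [0.4931, -0.2519, 0.0615]
eef_rot: [3.142, -0.0, 0.023]
force: [-0.5, 0.1, -0.6]
grip_width: 0.0444
grip_force: 0.0
```

Emit:
step_arm --plan '[[[0, 0, 0, 0, 0, 0], [0, 0, 0, 0, 0, 0], [0, 0, 0, 0, 0, 0], [0, 0, 0, 0, 0, 0], [0, 0, 0, 0, 0, 0], [0, 0, 0, 0, 0, 0], [0, 0, 0, 0, 0, 0], [0, 0, 0, 0, 0, 0]]]'

```text
time_s: 6.02
ee_pos: [0.4931, -0.2519, 0.0615]
eef_rot: [3.142, -0.0, 0.023]
force: [-0.8, 1.1, -0.1]
grip_width: 0.0142
grip_force: 12.0
```

Emit:
step_arm --plan '[[[0, 0.8, 0, 0, 0, 0], [0, 1.6, 0, 0, 0, 0], [0, 2.4, 0, 0, 0, 0], [0, 3.2, 0, 0, 0, 0], [0, 3.6, 0, 0, 0, 0], [0, 4.0, 0, 0, 0, 0], [0, 4.2, 0, 0, 0, 0], [0, 4.2, 0, 0, 0, 0]]]'

```text
time_s: 6.68
ee_pos: [0.4966, -0.3791, 0.0615]
eef_rot: [3.141, -0.002, 0.022]
force: [5.1, -1.0, -1.1]
grip_width: 0.0142
grip_force: 12.0
```

Emit:
step_arm --plan '[[[0.05, 0.4, 0, 0, 0, 0], [0.05, 0.8, 0, 0, 0, 0], [0.05, 1.2, 0, 0, 0, 0], [0.05, 1.3, 0, 0, 0, 0], [0.05, 1.4, 0, 0, 0, 0], [0.05, 1.5, 0, 0, 0, 0], [0.05, 1.5, 0, 0, 0, 0]]]'

```text
time_s: 7.27
ee_pos: [0.498, -0.4201, 0.0613]
eef_rot: [-3.136, 0.003, 0.023]
force: [-8.9, 15.9, 10.8]
grip_width: 0.0136
grip_force: 12.0
```

Emit:
step_arm --plan '[[[0, -0.1, 0, 0, 0, 0], [0, -0.1, 0, 0, 0, 0], [0, -0.1, 0, 0, 0, 0], [0, -0.1, 0, 0, 0, 0], [0, -0.1, 0, 0, 0, 0], [0, -0.1, 0, 0, 0, 0], [0, -0.1, 0, 0, 0, 0]]]' --grip 0.8

```text
time_s: 7.85
ee_pos: [0.4984, -0.42, 0.0614]
eef_rot: [3.142, -0.0, 0.023]
force: [-0.5, -0.4, -0.2]
grip_width: 0.0574
grip_force: 0.0
```

Emit:
step_arm --plan '[[[0, 0, -1.3, 0, 0, 0], [0, 0, -2.6, 0, 0, 0], [-2, 0, -3.9, 0, 0, 0], [-3, 0, -5, 0, 0, 0], [-4, 0, -5, 0, 0, 0], [-5, 0, -5, 0, 0, 0], [-6, 0, -5, 0, 0, 0], [-6, 0, -5, 0, 0, 0]]]'

```text
time_s: 8.52
ee_pos: [0.3143, -0.4244, 0.2126]
eef_rot: [3.14, -0.0, 0.019]
force: [0.1, -0.1, 0.8]
grip_width: 0.0752
grip_force: 0.0
```

Run:
```python
from h import *
np.set_printoptions(precision=4,suppress=True)
a=shot("top","t2");b=shot("scene","s2")
for q in("chock","cover_grip","box"):
    P=[ctrl.place_of(q,c) for c in("scene","top")]
    print(q,[[(np.round(r["at"],1),round(r["confidence"],2)) for r in p[:2]] for p in P])
    if all(P): print(*tri(P[0][0]["at"],P[1][0]["at"]))
for c in("top","scene"):
  for q,z in(("chock",.018),("box",.064)):
    r=ctrl.masks_of(q,c)
    if r:
        v,u=np.nonzero(r[0]["pixels"]);X=at(c,np.c_[u,v],z)[:,:2]*1000
        rc=cv2.minAreaRect(X.astype(np.float32));print(c,q,rc,X.mean(0),cv2.boxPoints(rc).round().tolist())
chain()
A=cv2.resize(a[180:300,340:580],(480,240),interpolation=cv2.INTER_CUBIC)
B=cv2.resize(b[220:400,30:270],(480,360),interpolation=cv2.INTER_CUBIC)
cv2.imwrite("pics/c2.png",np.vstack([A,B])[:,:,::-1])
```

```text
chock [[(array([196. , 322.1]), 0.75)], [(array([443.3, 225.2]), 0.73)]]
[ 0.5167 -0.2574  0.0076] 0.007791221641054198
cover_grip [[(array([ 88.3, 330.7]), 0.72)], [(array([528.2, 237.4]), 0.97), (array([442. , 226.6]), 0.38)]]
[ 0.4887 -0.4284  0.0531] 0.003591183834993363
box [[(array([177.9, 316.3]), 0.59)], [(array([452.9, 234.8]), 0.95)]]
[ 0.4949 -0.2814  0.01  ] 0.0005229226571286501
top chock ((513.2357788085938, -254.7158203125), (63.48084259033203, 46.59603500366211), 83.31348419189453) [ 513.029 -254.684] [[486.0, -284.0], [533.0, -289.0], [540.0, -226.0], [494.0, -220.0]]
top box ((492.70513916015625, -381.4532470703125), (157.51333618164062, 485.69537353515625), 1.4715309143066406) [ 491.912  -377.3577] [[408.0, -141.0], [420.0, -626.0], [578.0, -622.0], [565.0, -137.0]]
scene chock ((514.8472900390625, -256.837890625), (57.03431701660156, 33.4362678527832), 88.65355682373047) [ 514.5018 -258.2903] [[497.0, -285.0], [531.0, -286.0], [532.0, -229.0], [499.0, -228.0]]
scene box ((513.727783203125, -360.3135986328125), (191.61273193359375, 423.6893005371094), 1.5936206579208374) [ 513.509 -357.587] [[412.0, -151.0], [424.0, -575.0], [615.0, -569.0], [604.0, -146.0]]
now [ 0.3187 -0.4238  0.2113  1.3272] t 9.12 w 0.0751 gf 0.0
```

View pics/c2.png

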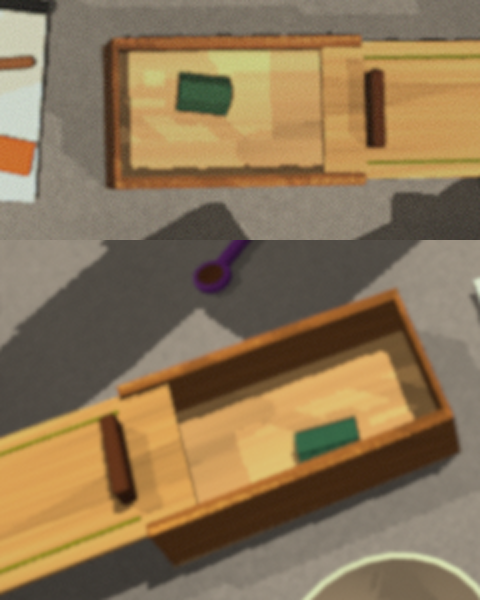

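The crops show the cover fully back and the chock (green) at top px ≈ (442,226), turned about 7°, with free floor all round it. Going for it.

Run:
```python
from h import *
chain((.5145,-.2555,.16,-7),(.5145,-.2555,.009,-7),(.5145,-.2555,.18,-7))
```

```text
now [ 0.3187 -0.4238  0.2113  1.3272] t 9.12 w 0.0751 gf 0.0
to [ 0.514 -0.256  0.16  -7.   ] row [ 6.654 -5.459  1.709] wz 1.388 rows>=6.3
to [ 0.514 -0.256  0.009 -7.   ] row [ 0.    -0.     5.033] wz -0.0 rows>=3.6
to [ 0.514 -0.256  0.18  -7.   ] row [ 0.  -0.  -5.7] wz -0.0 rows>=4.1
```

Emit:
step_arm --plan '[[[6.65, -5.46, 1.7, 0, 0, 1.39], [6.65, -5.46, 1.7, 0, 0, 1.39], [6.65, -5.46, 1.7, 0, 0, 1.39], [6.65, -5.46, 1.7, 0, 0, 1.39], [6.65, -5.46, 1.7, 0, 0, 1.39], [6.65, -5.46, 1.7, 0, 0, 1.39], [6.65, -5.46, 1.7, 0, 0, 1.39], [6.65, -5.46, 1.7, 0, 0, 1.39]]]'

```text
time_s: 9.78
ee_pos: [0.5161, -0.2528, 0.1592]
eef_rot: [-3.141, 0.001, -0.119]
force: [-0.9, 0.3, 0.4]
grip_width: 0.0748
grip_force: 0.0
```

Emit:
step_arm --plan '[[[0, 0, 0, 0, 0, 0], [0, 0, 1.2, 0, 0, 0], [0, 0, 2.4, 0, 0, 0], [0, 0, 3.4, 0, 0, 0], [0, 0, 4.2, 0, 0, 0], [0, 0, 4.7, 0, 0, 0], [0, 0, 5.0, 0, 0, 0], [0, 0, 5.0, 0, 0, 0]]]'

```text
time_s: 10.45
ee_pos: [0.5129, -0.2563, 0.0092]
eef_rot: [-3.141, 0.002, -0.124]
force: [-0.5, 0.4, -0.4]
grip_width: 0.0755
grip_force: 0.0
```

Emit:
step_arm --plan '[[[0, 0, 0, 0, 0, 0], [0, 0, 0, 0, 0, 0], [0, 0, 0, 0, 0, 0], [0, 0, 0, 0, 0, 0], [0, 0, 0, 0, 0, 0], [0, 0, 0, 0, 0, 0], [0, 0, 0, 0, 0, 0], [0, 0, 0, 0, 0, 0]]]' --grip 0 --squeeze 25

```text
time_s: 11.12
ee_pos: [0.5147, -0.2561, 0.0117]
eef_rot: [3.141, -0.002, -0.123]
force: [-2.2, -0.7, 6.8]
grip_width: 0.0564
grip_force: 24.9
```

Emit:
step_arm --plan '[[[0, 0, -0.8, 0, 0, 0], [0, 0, -2, 0, 0, 0], [0, 0, -3.3, 0, 0, 0], [0, 0, -4.6, 0, 0, 0], [0, 0, -5.9, 0, 0, 0], [0, 0, -6.2, 0, 0, 0], [0, 0, -6.2, 0, 0, 0]]]'

```text
time_s: 11.7
ee_pos: [0.5151, -0.2561, 0.1998]
eef_rot: [3.139, -0.005, -0.123]
force: [0.0, -0.3, -2.0]
grip_width: 0.0558
grip_force: 24.9
```

Emit:
step_arm --plan '[[[-1.38, -10.5, 0, 0, 0, -8.6], [-1.38, -10.5, 0, 0, 0, -8.6], [-1.38, -10.5, 0, 0, 0, -8.6], [-1.38, -10.5, 0, 0, 0, -8.6], [-1.38, -10.5, 0, 0, 0, -8.6], [-1.38, -10.5, 0, 0, 0, -8.6], [-1.38, -10.5, 0, 0, 0, -8.6], [-1.38, -10.5, 0, 0, 0, -8.6]]]'

```text
time_s: 12.37
ee_pos: [0.5103, 0.0653, 0.1944]
eef_rot: [-3.139, 0.002, 0.787]
force: [-0.1, 0.3, -1.5]
grip_width: 0.0559
grip_force: 24.9
```

Run:
```python
from h import *
chain((.510,.3795,.19,96.1),(.510,.3795,.040,96.1))
```

```text
now [ 0.5103  0.0653  0.1944 45.0985] t 12.37 w 0.0559 gf 24.9
to [ 0.51  0.38  0.19 96.1 ] row [ 7.41  -7.401  0.146] wz -8.5 rows>=7.5
to [5.10e-01 3.80e-01 4.00e-02 9.61e+01] row [0. 0. 5.] wz -0.0 rows>=3.6
```

Emit:
step_arm --plan '[[[7.4, -7.4, 0.1, 0, 0, -8.5], [7.4, -7.4, 0.1, 0, 0, -8.5], [7.4, -7.4, 0.1, 0, 0, -8.5], [7.4, -7.4, 0.1, 0, 0, -8.5], [7.4, -7.4, 0.1, 0, 0, -8.5], [7.4, -7.4, 0.1, 0, 0, -8.5], [7.4, -7.4, 0.1, 0, 0, -8.5], [7.4, -7.4, 0.1, 0, 0, -8.5]]]'

```text
time_s: 13.03
ee_pos: [0.5125, 0.3795, 0.1904]
eef_rot: [-3.138, 0.001, 1.678]
force: [-0.7, -0.2, -1.2]
grip_width: 0.0558
grip_force: 24.9
```

Emit:
step_arm --plan '[[[0, 0, 0, 0, 0, 0], [0, 0, 0, 0, 0, 0], [0, 0, 0, 0, 0, 0], [0, 0, 0, 0, 0, 0]]]'

```text
time_s: 13.37
ee_pos: [0.5142, 0.3748, 0.1927]
eef_rot: [-3.141, 0.001, 1.666]
force: [-0.3, 0.6, -1.3]
grip_width: 0.0557
grip_force: 24.9
```

Run:
```python
from h import *
np.set_printoptions(precision=4,suppress=True)
chain((.510,.3795,.07,96.1),(.510,.3795,.040,96.1))
a=shot("top","t3");b=shot("scene","s3")
P=[ctrl.place_of("chock",c) for c in("scene","top")];print(P)
if all(P): print(tri(P[0][0]["at"],P[1][0]["at"]))
r=ctrl.masks_of("drainer","top")
if r:
    v,u=np.nonzero(r[0]["pixels"]);X=at("top",np.c_[u,v],.034)[:,:2]*1000;rc=cv2.minAreaRect(X.astype(np.float32));print(rc)
```

```text
now [ 0.5142  0.3748  0.1927 95.4674] t 13.37 w 0.0557 gf 24.9
to [ 0.51  0.38  0.07 96.1 ] row [ 0.171 -0.125  4.091] wz -0.105 rows>=2.9
to [ 0.51  0.38  0.04 96.1 ] row [0. 0. 1.] wz -0.0 rows>=0.7
[[{'at': [506.0, 152.5], 'confidence': 0.86}], [{'at': [122.1, 214.5], 'confidence': 0.66}]]
(array([0.5136, 0.372 , 0.1909]), np.float64(0.0033442382217764187))
((497.0208740234375, 339.88519287109375), (284.22418212890625, 183.58242797851562), 7.298458576202393)
```

Emit:
step_arm --plan '[[[0.17, -0.1, 1.3, 0, 0, 0], [0.17, -0.1, 2.6, 0, 0, 0], [0.17, -0.1, 3.7, 0, 0, 0], [0.17, -0.1, 4.3, 0, 0, 0], [0.17, -0.1, 4.7, 0, 0, 0], [0.17, -0.1, 5.0, 0, 0, 0], [0.17, -0.1, 5.05, 0, 0, 0], [0.17, -0.1, 5.05, 0, 0, 0]]]'

```text
time_s: 14.28
ee_pos: [0.511, 0.3809, 0.0427]
eef_rot: [3.141, -0.0, 1.668]
force: [0.4, -0.0, -0.3]
grip_width: 0.0557
grip_force: 24.9
```

Emit:
step_arm --plan '[[[0, 0, 0.05, 0, 0, 0], [0, 0, 0.1, 0, 0, 0], [0, 0, 0.1, 0, 0, 0]]]'

```text
time_s: 14.53
ee_pos: [0.5109, 0.3809, 0.0395]
eef_rot: [3.141, -0.0, 1.668]
force: [-0.3, -0.9, -1.5]
grip_width: 0.0558
grip_force: 24.9
```

Emit:
step_arm --plan '[[[0, 0, 0, 0, 0, 0], [0, 0, 0, 0, 0, 0], [0, 0, 0, 0, 0, 0], [0, 0, 0, 0, 0, 0]]]' --grip 0.8

```text
time_s: 14.87
ee_pos: [0.5107, 0.3808, 0.0392]
eef_rot: [3.141, -0.0, 1.668]
force: [-0.4, 0.6, -0.0]
grip_width: 0.0745
grip_force: 0.0
```

Emit:
step_arm --plan '[[[0, 0, 0, 0, 0, 0], [0, 0, -0.5, 0, 0, 0], [0, 0, -1.8, 0, 0, 0], [0, 0, -3.1, 0, 0, 0], [0, 0, -4.4, 0, 0, 0], [-1, 0, -5, 0, 0, 0], [-2.2, 0, -5, 0, 0, 0], [-3.5, 0, -5, 0, 0, 0]]]'

```text
time_s: 15.53
ee_pos: [0.5209, 0.2759, 0.1904]
eef_rot: [3.139, -0.001, 1.67]
force: [1.6, -0.3, -0.4]
grip_width: 0.0753
grip_force: 0.0
```

Emit:
step_arm --plan '[[[-1, -1, 0, 0, 0, 0], [-1, -2, 0, 0, 0, 0], [-1, -3, 0, 0, 0, 0], [-1, -4, 0, 0, 0, 0], [-1, -5, 0, 0, 0, 0], [-1, -6, 0, 0, 0, 0], [-1, -6, 0, 0, 0, 0]]]'

```text
time_s: 16.12
ee_pos: [0.3411, 0.2285, 0.1892]
eef_rot: [-3.141, -0.0, 1.669]
force: [-0.5, -0.3, -0.3]
grip_width: 0.0754
grip_force: 0.0
```

Run:
```python
from h import *
np.set_printoptions(precision=4,suppress=True)
chain()
a=shot("top","t4");b=shot("scene","s4")
for q in("chock","pin"):
    P=[ctrl.place_of(q,c) for c in("scene","top")]
    print(q,[[(np.round(r["at"],1),round(r["confidence"],2)) for r in p[:2]] for p in P])
    if all(P): print(*tri(P[0][0]["at"],P[1][0]["at"]))
for q,z in(("chock",.045),("pin",.04),("drainer",.034)):
    r=ctrl.masks_of(q,"top")
    if r:
        v,u=np.nonzero(r[0]["pixels"]);X=at("top",np.c_[u,v],z)[:,:2]*1000;rc=cv2.minAreaRect(X.astype(np.float32));print(q,rc,cv2.boxPoints(rc).round().tolist())
B=np.vstack([cv2.resize(a[100:310,90:390],(600,420)),np.zeros((1,600,3),np.uint8)])
cv2.imwrite("pics/c4.png",B[:,:,::-1])
```

```text
now [ 0.3411  0.2285  0.1892 95.6251] t 16.12 w 0.0754 gf 0.0
chock [[(array([486.6, 208.1]), 0.76), (array([ 85.3, 330. ]), 0.6)], [(array([147.9, 224. ]), 0.56)]]
[0.5123 0.3748 0.0326] 0.01213627527851189
pin [[(array([410.7, 258.1]), 0.65)], [(array([248.8, 199.6]), 0.83), (array([294.3, 195. ]), 0.49)]]
[0.564  0.1607 0.0358] 0.0069713248431262165
chock ((509.06561279296875, 377.1449890136719), (55.72883987426758, 43.582889556884766), 7.7034220695495605) [[479.0, 395.0], [484.0, 352.0], [540.0, 359.0], [534.0, 402.0]]
pin ((563.44580078125, 159.20785522460938), (52.59505081176758, 211.5653533935547), 86.97473907470703) [[456.0, 139.0], [668.0, 127.0], [670.0, 180.0], [459.0, 191.0]]
drainer ((496.3597412109375, 353.4725341796875), (279.3591003417969, 208.51258850097656), 6.972175598144531) [[345.0, 440.0], [370.0, 233.0], [648.0, 267.0], [622.0, 474.0]]
```

View pics/c4.png

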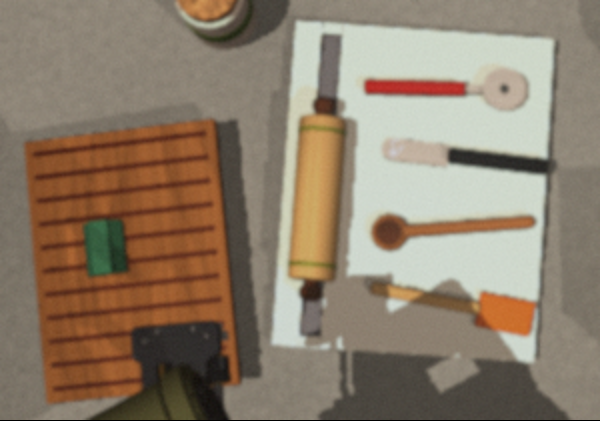

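The chock stands upright on the drainer at crop (105,247), world about (0.510, 0.378), and nothing else has moved. Next I grip the pin 30 mm off its middle, so the fingers clear the chock.

Run:
```python
from h import *
chain((.437,.195,.17,137),(.533,.1600,.14,176.9),(.533,.16,.024,176.9))
```

```text
now [ 0.3449  0.2289  0.1887 95.5334] t 16.57 w 0.0751 gf 0.0
to [  0.437   0.195   0.17  137.   ] row [-1.421  2.946  0.624] wz -6.911 rows>=5.8
to [5.330e-01 1.600e-01 1.400e-01 1.769e+02] row [-3.136  1.329  1.   ] wz -6.65 rows>=5.6
to [5.330e-01 1.600e-01 2.400e-02 1.769e+02] row [0.    0.    3.867] wz -0.0 rows>=2.8
```

Emit:
step_arm --plan '[[[-1.42, 2.95, 0.62, 0, 0, -6.91], [-1.42, 2.95, 0.62, 0, 0, -6.91], [-1.42, 2.95, 0.62, 0, 0, -6.91], [-1.42, 2.95, 0.62, 0, 0, -6.91], [-1.42, 2.95, 0.62, 0, 0, -6.91], [-1.42, 2.95, 0.62, 0, 0, -6.91], [-1.42, 2.95, 0.62, 0, 0, -6.91]]]' --grip 1

```text
time_s: 17.15
ee_pos: [0.437, 0.1949, 0.17]
eef_rot: [-3.141, -0.0, 2.396]
force: [-1.1, -0.3, 0.3]
grip_width: 0.0942
grip_force: 0.0
```

Emit:
step_arm --plan '[[[-3.14, 1.33, 1, 0, 0, -6.65], [-3.14, 1.33, 1, 0, 0, -6.65], [-3.14, 1.33, 1, 0, 0, -6.65], [-3.14, 1.33, 1, 0, 0, -6.65], [-3.14, 1.33, 1, 0, 0, -6.65], [-3.14, 1.33, 1, 0, 0, -6.65], [-3.14, 1.33, 1, 0, 0, -6.65], [-3.14, 1.33, 1, 0, 0, -6.65]]]'

```text
time_s: 17.82
ee_pos: [0.5329, 0.1601, 0.1402]
eef_rot: [-3.142, -0.0, 3.083]
force: [0.7, 0.2, 0.4]
grip_width: 0.0939
grip_force: 0.0
```

Run:
```python
from h import *
chain((.533,.16,.024,176.9))
```

```text
now [5.329000e-01 1.601000e-01 1.402000e-01 1.766164e+02] t 17.82 w 0.0939 gf 0.0
to [5.330e-01 1.600e-01 2.400e-02 1.769e+02] row [-3.000e-03 -3.000e-03  3.873e+00] wz -0.047 rows>=2.8
```

Emit:
step_arm --plan '[[[0, 0, 1.2, 0, 0, 0], [0, 0, 2.4, 0, 0, 0], [0, 0, 3.3, 0, 0, 0], [0, 0, 3.7, 0, 0, 0], [0, 0, 3.87, 0, 0, 0], [0, 0, 3.87, 0, 0, 0]]]'

```text
time_s: 18.32
ee_pos: [0.5329, 0.1601, 0.0242]
eef_rot: [-3.141, -0.001, 3.086]
force: [-0.5, 0.5, -0.5]
grip_width: 0.0941
grip_force: 0.0
```

Emit:
step_arm --plan '[[[0, 0, 0, 0, 0, 0], [0, 0, 0, 0, 0, 0], [0, 0, 0, 0, 0, 0], [0, 0, 0, 0, 0, 0], [0, 0, 0, 0, 0, 0], [0, 0, 0, 0, 0, 0], [0, 0, 0, 0, 0, 0], [0, 0, 0, 0, 0, 0]]]' --grip 0 --squeeze 45

```text
time_s: 18.98
ee_pos: [0.5329, 0.1602, 0.0244]
eef_rot: [3.141, 0.0, 3.088]
force: [-0.5, -0.3, 0.7]
grip_width: 0.0491
grip_force: 45.0
```

Emit:
step_arm --plan '[[[0, 0, 0, 0, 0, 0], [0, 0, 0, 0, 0, 0], [0, 0, -1, 0, 0, 0], [0, 0, -2, 0, 0, 0], [0, 0, -3, 0, 0, 0], [0, 0, -4, 0, 0, 0], [0, 0, -5, 0, 0, 0], [0, 0, -5, 0, 0, 0]]]'

```text
time_s: 19.65
ee_pos: [0.5347, 0.1605, 0.1799]
eef_rot: [3.139, 0.008, 3.088]
force: [1.2, 0.2, -1.5]
grip_width: 0.0492
grip_force: 45.0
```

Run:
```python
from h import *
np.set_printoptions(precision=4,suppress=True)
chain();print(ctrl.get_obs()["force"],ctrl.get_obs()["moment"])
a=shot("top","t5");b=shot("scene","s5")
P=[ctrl.place_of("pin",c) for c in("scene","top")]
print([[(np.round(r["at"],1),round(r["confidence"],2)) for r in p[:2]] for p in P])
if all(P): print(*tri(P[0][0]["at"],P[1][0]["at"]))
B=np.vstack([cv2.resize(a[100:310,90:390],(480,336)),cv2.resize(b[130:310,340:560],(480,392))])[:600]
cv2.imwrite("pics/c5.png",B[:,:,::-1])
```

```text
now [  0.5347   0.1605   0.1799 176.9182] t 19.65 w 0.0492 gf 45.0
[ 1.1996  0.1588 -1.5125] [ 0.0791 -0.099  -0.0096]
[[(array([423.4, 205. ]), 0.56)], []]
```

View pics/c5.png

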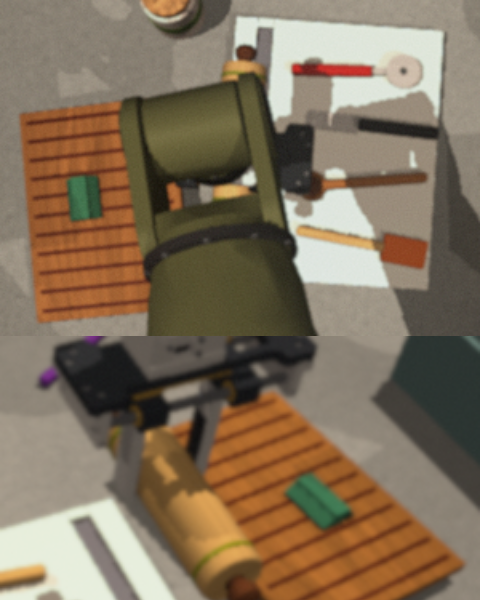

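The pin is held, clear of the board, 30 mm off its middle; the chock is in place ahead of it.

Run:
```python
from h import *
chain((.468,.3377,.12,186.3),(.468,.3377,.049,186.3))
```

```text
now [5.321000e-01 1.599000e-01 1.724000e-01 1.769161e+02] t 19.85 w 0.049 gf 45.0
to [4.680e-01 3.380e-01 1.200e-01 1.863e+02] row [2.453 5.803 1.746] wz -1.564 rows>=4.7
to [4.680e-01 3.380e-01 4.900e-02 1.863e+02] row [-0.     0.     2.367] wz -0.0 rows>=1.7
```

Emit:
step_arm --plan '[[[0.4, 1, 0.2, 0, 0, -0.3], [0.8, 2, 0.5, 0, 0, -0.6], [1.3, 3, 0.8, 0, 0, -0.9], [1.7, 4, 1.1, 0, 0, -1.2], [2.1, 5, 1.4, 0, 0, -1.5], [2.45, 5.8, 1.75, 0, 0, -1.56], [2.45, 5.8, 1.75, 0, 0, -1.56], [2.45, 5.8, 1.75, 0, 0, -1.56]]]'

```text
time_s: 20.52
ee_pos: [0.4674, 0.3382, 0.1193]
eef_rot: [-3.14, -0.004, -3.03]
force: [0.9, -0.0, -3.3]
grip_width: 0.0489
grip_force: 45.0
```

Emit:
step_arm --plan '[[[0, 0, 0, 0, 0, 0], [0, 0, 0.6, 0, 0, 0], [0, 0, 1.2, 0, 0, 0], [0, 0, 1.7, 0, 0, 0], [0, 0, 2.1, 0, 0, 0], [0, 0, 2.3, 0, 0, 0], [0, 0, 2.3, 0, 0, 0]]]'

```text
time_s: 21.1
ee_pos: [0.4687, 0.3369, 0.0516]
eef_rot: [-3.141, -0.002, -3.033]
force: [0.7, -0.3, -3.1]
grip_width: 0.0495
grip_force: 45.0
```

Run:
```python
from h import *
np.set_printoptions(precision=4,suppress=True)
chain((.468,.3377,.0447,186.3));print(ctrl.get_obs()["force"],ctrl.get_obs()["moment"])
b=shot("scene","s6")
cv2.imwrite("pics/c6.png",cv2.resize(b[130:290,370:570],(640,512),interpolation=cv2.INTER_CUBIC)[:,:,::-1])
```

```text
now [   0.4687    0.3369    0.0516 -173.7728] t 21.1 w 0.0495 gf 45.0
to [  0.468   0.338   0.045 186.3  ] row [0.021 0.028 0.231] wz -0.012 rows>=0.2
[ 0.7134 -0.3045 -3.1438] [ 0.0552 -0.0721 -0.0017]
```

View pics/c6.png

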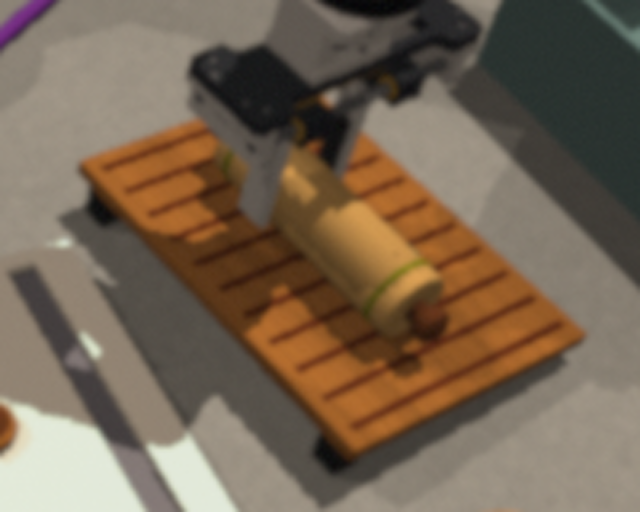

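The pin hovers level just over the drainer, uphill of the chock (hidden behind it). Lowering gently to contact.

Emit:
step_arm --plan '[[[0, 0.03, 0.07, 0, 0, 0], [0, 0.03, 0.13, 0, 0, 0], [0, 0.03, 0.18, 0, 0, 0], [0, 0.03, 0.2, 0, 0, 0], [0, 0.03, 0.2, 0, 0, 0]]]'

```text
time_s: 21.57
ee_pos: [0.4687, 0.3387, 0.0468]
eef_rot: [3.142, 0.0, -3.032]
force: [0.8, 0.6, -3.0]
grip_width: 0.0492
grip_force: 45.0
```

Emit:
step_arm --plan '[[[0, 0, 0.04, 0, 0, 0], [0, 0, 0.08, 0, 0, 0], [0, 0, 0.1, 0, 0, 0], [0, 0, 0.1, 0, 0, 0]]]'

```text
time_s: 21.9
ee_pos: [0.4688, 0.3388, 0.0443]
eef_rot: [3.141, 0.0, -3.032]
force: [-3.9, -1.4, 4.9]
grip_width: 0.0492
grip_force: 45.0
```

Emit:
step_arm --plan '[[[0, 0, 0, 0, 0, 0], [0, 0, 0, 0, 0, 0], [0, 0, 0, 0, 0, 0], [0, 0, 0, 0, 0, 0], [0, 0, 0, 0, 0, 0], [0, 0, 0, 0, 0, 0], [0, 0, 0, 0, 0, 0], [0, 0, 0, 0, 0, 0]]]' --grip 0.75

```text
time_s: 22.57
ee_pos: [0.4688, 0.3387, 0.0437]
eef_rot: [-3.142, 0.0, -3.032]
force: [-0.1, 0.9, -0.5]
grip_width: 0.0706
grip_force: 0.0
```

Emit:
step_arm --plan '[[[0, 0, -0.5, 0, 0, 0], [0, 0, -1.2, 0, 0, 0], [0, 0, -2.2, 0, 0, 0], [0, 0, -3.2, 0, 0, 0], [0, 0, -4.4, 0, 0, 0], [0, 0, -5, 0, 0, 0], [0, 0, -5, 0, 0, 0], [0, 0, -5, 0, 0, 0]]]'

```text
time_s: 23.23
ee_pos: [0.4689, 0.3388, 0.1942]
eef_rot: [3.141, 0.001, -3.032]
force: [0.6, 0.1, -1.3]
grip_width: 0.0707
grip_force: 0.0
```

Run:
```python
from h import *
# home waypoint for looking: near robot, over empty worktop, wrist back to yaw ~90
chain((.36,.12,.2,138),(.32,-.1,.2,91))
```

```text
now [   0.4689    0.3388    0.1942 -173.722 ] t 23.23 w 0.0707 gf 0.0
to [3.60e-01 1.20e-01 2.00e-01 1.38e+02] row [ 4.406 -6.852 -0.192] wz 8.046 rows>=6.7
to [ 0.32 -0.1   0.2  91.  ] row [-3.916 -6.342 -0.   ] wz 7.833 rows>=6.6
```

Emit:
step_arm --plan '[[[4.4, -6.85, -0.2, 0, 0, 8.05], [4.4, -6.85, -0.2, 0, 0, 8.05], [4.4, -6.85, -0.2, 0, 0, 8.05], [4.4, -6.85, -0.2, 0, 0, 8.05], [4.4, -6.85, -0.2, 0, 0, 8.05], [4.4, -6.85, -0.2, 0, 0, 8.05], [4.4, -6.85, -0.2, 0, 0, 8.05], [4.4, -6.85, -0.2, 0, 0, 8.05]]]'

```text
time_s: 23.9
ee_pos: [0.3593, 0.1189, 0.1989]
eef_rot: [-3.141, -0.001, 2.401]
force: [-0.5, 0.0, 0.5]
grip_width: 0.0703
grip_force: 0.0
```

Emit:
step_arm --plan '[[[-3.9, -6.34, 0, 0, 0, 7.83], [-3.9, -6.34, 0, 0, 0, 7.83], [-3.9, -6.34, 0, 0, 0, 7.83], [-3.9, -6.34, 0, 0, 0, 7.83], [-3.9, -6.34, 0, 0, 0, 7.83], [-3.9, -6.34, 0, 0, 0, 7.83], [-3.9, -6.34, 0, 0, 0, 7.83], [-3.9, -6.34, 0, 0, 0, 7.83]]]' --grip 0.45

```text
time_s: 24.57
ee_pos: [0.3196, -0.1001, 0.1989]
eef_rot: [-3.14, -0.001, 1.586]
force: [0.5, 0.4, -0.3]
grip_width: 0.0422
grip_force: 0.0
```

```bash
cat >> h.py <<'E'
def tools(names):
    "handle line of each tool from both views (colour-free: masks)"
    for q in names:
        P={}
        for c,u0 in(("scene",(345,285)),("top",(315,195))):
            rs=[r for r in ctrl.place_of(q,c) if np.linalg.norm(np.array(r["at"])-u0)<100]
            if q=="spoon" and c=="scene": rs=[r for r in rs if r["at"][1]>200]
            if rs: P[c]=rs[0]["at"]
        s=q
        if "top" in P: s+=" top@z.025 %s"%np.round(at("top",[P["top"]],.025)[0,:2],4)
        if len(P)==2: X,e=tri(P["scene"],P["top"]);s+=" tri %s e %.4f"%(np.round(X,4),e)
        for r in ctrl.masks_of(q,"top"):
            v,u=np.nonzero(r["pixels"]);X=at("top",np.c_[u,v],.024)[:,:2]
            m=X.mean(0)
            if not(.38<m[0]<.78 and -.1<m[1]<.22): continue
            rc=cv2.minAreaRect((X*1000).astype(np.float32));w=np.linalg.svd(X-m,full_matrices=False)[2][0]
            s+="\n   c %.2f rect %s size %s pca %.1f"%(r["confidence"],np.round(rc[0],1),np.round(rc[1],1),np.degrees(np.arctan2(w[1],w[0]))%180)
        print(s)
E
python3 - <<'E'
from h import *
np.set_printoptions(precision=4,suppress=True)
chain()
a=shot("top","t7");b=shot("scene","s7")
P=[]
for q in("chock","pin"):
    p=[ctrl.place_of(q,c) for c in("scene","top")]
    if all(p): print(q,*tri(p[0][0]["at"],p[1][0]["at"]))
tools("wheel knife spoon spatula".split())
cv2.imwrite("pics/c7.png",cv2.resize(a[80:310,80:560],(800,383),interpolation=cv2.INTER_CUBIC)[:,:,::-1])
E
```

```text
now [ 0.3196 -0.1001  0.1989 90.889 ] t 24.57 w 0.0422 gf 0.0
chock [0.5036 0.3595 0.0617] 0.01668655808135036
pin [0.5017 0.3514 0.0645] 0.0031131864816494994
wheel top@z.025 [0.6812 0.0267]
   c 0.87 rect [682.7  26.8] size [ 43.3 173.3] pca 89.6
knife top@z.025 [0.6132 0.0041] tri [0.6154 0.0043 0.0145] e 0.0014
   c 0.80 rect [609.8   5.2] size [179.1  26.2] pca 84.7
spoon top@z.025 [0.5284 0.0218] tri [0.5288 0.0199 0.0135] e 0.0036
   c 0.82 rect [531.5  15.7] size [ 36.2 170.1] pca 94.8
spatula top@z.025 [0.4586 0.0171] tri [0.4584 0.0161 0.0193] e 0.0017
   c 0.79 rect [456.5  15.8] size [175.4  37.9] pca 79.3
```

View pics/c7.png

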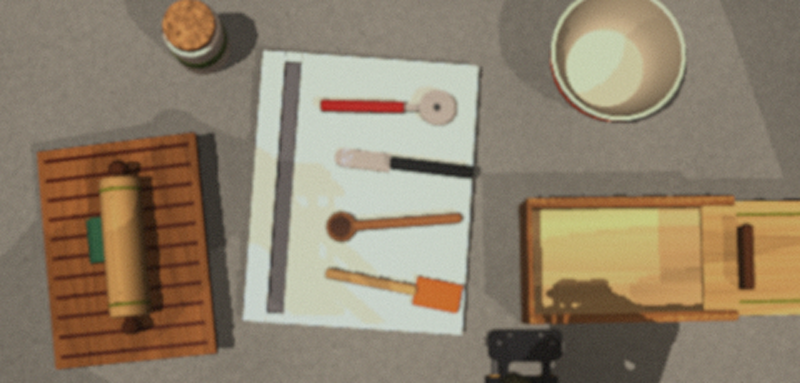

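The pin lies against the chock on the drainer. The wheel has been knocked (now at crop 390,105); the others are unchanged. Checking the box geometry accurately before placing anything.

Run:
```python
from h import *
np.set_printoptions(precision=4,suppress=True)
s=.6
f=lambda x,y:[80+x*s,80+y*s]
print("cover edge mid",at("top",[f(703,263)],.058))
print("outer +y corners",at("top",[f(523,199),f(526,325)],.064))
print("inner +y wall top",at("top",[f(538,260)],.064),"floor edge visible",at("top",[f(541,260)],.006))
print("bar mid",at("top",[f(746,257)],.082))
print("long inner edges lips",at("top",[f(620,206),f(620,312)],.064),"outer",at("top",[f(620,198),f(620,322)],.064))
```

```text
cover edge mid [[ 0.4866 -0.3716  0.058 ]]
outer +y corners [[ 0.5628 -0.1432  0.064 ]
 [ 0.4073 -0.1476  0.064 ]]
inner +y wall top [[ 0.4875 -0.1621  0.064 ]] floor edge visible [[ 0.4913 -0.1769  0.006 ]]
bar mid [[ 0.4931 -0.4166  0.082 ]]
long inner edges lips [[ 0.5559 -0.2645  0.064 ]
 [ 0.4243 -0.2645  0.064 ]] outer [[ 0.5659 -0.2645  0.064 ]
 [ 0.412  -0.2645  0.064 ]]
```

Run:
```python
from h import *
chain((.682,.0265,.12,89.6),(.682,.0265,.021,89.6),(.682,.0265,.15,89.6),(.524,-.2595,.15,91.5),(.524,-.2595,.022,91.5))
```

```text
now [ 0.3196 -0.0997  0.1998 90.9996] t 25.47 w 0.0421 gf 0.0
to [6.82e-01 2.60e-02 1.20e-01 8.96e+01] row [ 3.994 12.151  2.659] wz 0.233 rows>=9.4
to [6.82e-01 2.60e-02 2.10e-02 8.96e+01] row [0.  0.  3.3] wz -0.0 rows>=2.4
to [6.82e-01 2.60e-02 1.50e-01 8.96e+01] row [ 0.   0.  -4.3] wz -0.0 rows>=3.1
to [ 0.524 -0.26   0.15  91.5  ] row [-9.57 -5.2  -0.  ] wz -0.317 rows>=7.8
to [ 5.24e-01 -2.60e-01  2.20e-02  9.15e+01] row [0.    0.    4.267] wz -0.0 rows>=3.1
```

Emit:
step_arm --plan '[[[2, 6.1, 1.3, 0, 0, 0], [2, 6.1, 1.3, 0, 0, 0], [2, 6.1, 1.3, 0, 0, 0], [2, 6.1, 1.3, 0, 0, 0], [2, 6.1, 1.3, 0, 0, 0], [2, 6.1, 1.3, 0, 0, 0]]]'

```text
time_s: 25.97
ee_pos: [0.5043, -0.0348, 0.1585]
eef_rot: [-3.139, -0.001, 1.59]
force: [-0.4, 0.9, -0.4]
grip_width: 0.042
grip_force: 0.0
```

Emit:
step_arm --plan '[[[2, 6.05, 1.35, 0, 0, 0.23], [2, 6.05, 1.35, 0, 0, 0.23], [2, 6.05, 1.35, 0, 0, 0.23], [2, 6.05, 1.35, 0, 0, 0.23], [2, 6.05, 1.35, 0, 0, 0.23], [2, 6.05, 1.35, 0, 0, 0.23], [2, 6.05, 1.35, 0, 0, 0.23]]]'

```text
time_s: 26.55
ee_pos: [0.6818, 0.0269, 0.1186]
eef_rot: [-3.139, 0.0, 1.565]
force: [-0.0, -0.4, -0.6]
grip_width: 0.0423
grip_force: 0.0
```

Emit:
step_arm --plan '[[[0, 0, 1.2, 0, 0, 0], [0, 0, 2.2, 0, 0, 0], [0, 0, 2.8, 0, 0, 0], [0, 0, 3.2, 0, 0, 0], [0, 0, 3.3, 0, 0, 0], [0, 0, 3.3, 0, 0, 0]]]'

```text
time_s: 27.05
ee_pos: [0.6818, 0.0263, 0.0219]
eef_rot: [3.141, -0.0, 1.564]
force: [0.4, 0.4, -0.1]
grip_width: 0.0427
grip_force: 0.0
```

Emit:
step_arm --plan '[[[0, 0, 0, 0, 0, 0], [0, 0, 0, 0, 0, 0], [0, 0, 0, 0, 0, 0], [0, 0, 0, 0, 0, 0], [0, 0, 0, 0, 0, 0], [0, 0, 0, 0, 0, 0], [0, 0, 0, 0, 0, 0]]]' --grip 0 --squeeze 30

```text
time_s: 27.63
ee_pos: [0.6824, 0.0267, 0.0221]
eef_rot: [3.14, -0.0, 1.564]
force: [-0.6, 0.5, 7.1]
grip_width: 0.0155
grip_force: 29.9
```

Emit:
step_arm --plan '[[[0, 0, -1.2, 0, 0, 0], [0, 0, -2.4, 0, 0, 0], [0, 0, -3.6, 0, 0, 0], [0, 0, -4.3, 0, 0, 0], [0, 0, -4.3, 0, 0, 0]]]'

```text
time_s: 28.05
ee_pos: [0.6837, 0.0267, 0.1561]
eef_rot: [3.134, 0.0, 1.564]
force: [-1.6, -0.3, -0.5]
grip_width: 0.0155
grip_force: 29.9
```

Emit:
step_arm --plan '[[[-4.8, -2.6, 0, 0, 0, 0], [-4.8, -2.6, 0, 0, 0, 0], [-4.8, -2.6, 0, 0, 0, 0], [-4.8, -2.6, 0, 0, 0, 0], [-4.8, -2.6, 0, 0, 0, 0]]]'

```text
time_s: 28.47
ee_pos: [0.6, -0.1218, 0.1494]
eef_rot: [-3.139, 0.001, 1.56]
force: [0.5, -0.5, -0.6]
grip_width: 0.0155
grip_force: 29.9
```

Emit:
step_arm --plan '[[[-4.77, -2.6, 0, 0, 0, -0.32], [-4.77, -2.6, 0, 0, 0, -0.32], [-4.77, -2.6, 0, 0, 0, -0.32], [-4.77, -2.6, 0, 0, 0, -0.32], [-4.77, -2.6, 0, 0, 0, -0.32], [-4.77, -2.6, 0, 0, 0, -0.32], [-4.77, -2.6, 0, 0, 0, -0.32]]]'

```text
time_s: 29.05
ee_pos: [0.5241, -0.2588, 0.1496]
eef_rot: [-3.141, -0.001, 1.597]
force: [0.1, -0.1, -0.8]
grip_width: 0.0152
grip_force: 29.9
```

Run:
```python
from h import *
chain((.524,-.2595,.022,91.5));print(ctrl.get_obs()["moment"],ctrl.get_obs()["force"])
shot("scene","s8");shot("top","t8");p=ctrl.place_of("wheel","top");print(p[:1]);
r=ctrl.masks_of("wheel","scene")
if r:
  v,u=np.nonzero(r[0]["pixels"]);print(len(u),u.min(),u.max(),v.min(),v.max())
p=[ctrl.place_of("wheel","scene"),p]
if all(p): print(tri(p[0][0]["at"],p[1][0]["at"]))
```

```text
now [ 0.5241 -0.2588  0.1496 91.5276] t 29.05 w 0.0152 gf 29.9
to [ 5.24e-01 -2.60e-01  2.20e-02  9.15e+01] row [-0.023 -0.005  4.254] wz 0.005 rows>=3.1
[-0.03343286 -0.1291057   0.02064703] [ 0.09291031 -0.06368332 -0.75831711]
[{'at': [462.6, 216.1], 'confidence': 0.65}]
922 120 228 260 307
(array([ 0.52763799, -0.34853449,  0.08855154]), np.float64(0.13263563650562202))
```

Held and aligned. Lower, release narrowly, lift, and go on to the spatula.

Emit:
step_arm --plan '[[[0, 0, 1.2, 0, 0, 0], [0, 0, 2.2, 0, 0, 0], [0, 0, 3.0, 0, 0, 0], [0, 0, 3.6, 0, 0, 0], [0, 0, 4.1, 0, 0, 0], [0, 0, 4.35, 0, 0, 0], [0, 0, 4.35, 0, 0, 0]]]'

```text
time_s: 29.88
ee_pos: [0.5236, -0.2586, 0.0182]
eef_rot: [-3.139, -0.001, 1.598]
force: [-0.6, -0.5, -1.4]
grip_width: 0.0154
grip_force: 29.9
```

Emit:
step_arm --plan '[[[0, 0, 0, 0, 0, 0], [0, 0, 0, 0, 0, 0], [0, 0, 0, 0, 0, 0], [0, 0, -0.6, 0, 0, 0], [0, 0, -1.6, 0, 0, 0], [0, 0, -2.8, 0, 0, 0], [0, 0, -4, 0, 0, 0], [0, 0, -4.3, 0, 0, 0]]]' --grip 0.26

```text
time_s: 30.55
ee_pos: [0.5258, -0.2603, 0.1556]
eef_rot: [3.134, 0.005, 1.598]
force: [0.0, 0.1, 1.3]
grip_width: 0.0246
grip_force: 0.0
```

Run:
```python
from h import *
chain((.4585,.0165,.13,79.3),(.4585,.0165,.021,79.3),(.4585,.0165,.15,79.3),(.451,-.2595,.15,91.5),(.451,-.2595,.022,91.5))
shot("top","t9");tools(["spatula"])
r=ctrl.masks_of("wheel","top")
if r:
  v,u=np.nonzero(r[0]["pixels"]);X=at("top",np.c_[u,v],.013)[:,:2]*1000;print(cv2.boxPoints(cv2.minAreaRect(X.astype(np.float32))))
```

```text
now [ 0.5258 -0.2603  0.1556 91.5387] t 30.55 w 0.0246 gf 0.0
to [4.58e-01 1.60e-02 1.30e-01 7.93e+01] row [ 9.285 -1.996  0.854] wz 2.04 rows>=6.9
to [4.58e-01 1.60e-02 2.10e-02 7.93e+01] row [0.    0.    3.633] wz -0.0 rows>=2.6
to [4.58e-01 1.60e-02 1.50e-01 7.93e+01] row [ 0.   0.  -4.3] wz -0.0 rows>=3.1
to [ 0.451 -0.26   0.15  91.5  ] row [-9.086  1.462 -0.   ] wz -2.033 rows>=6.6
to [ 4.51e-01 -2.60e-01  2.20e-02  9.15e+01] row [0.    0.    4.267] wz -0.0 rows>=3.1
spatula top@z.025 [0.4567 0.0128] tri [0.4575 0.0145 0.0247] e 0.0037
   c 0.60 rect [455.   14.8] size [173.5  39.1] pca 79.8
[[ 514.53595 -176.4403 ]
 [ 516.0401  -292.16162]
 [ 531.2161  -291.96436]
 [ 529.712   -176.24304]]
```

Emit:
step_arm --plan '[[[9.22, -1.96, 0.6, 0, 0, 2.04], [9.22, -1.96, 0.6, 0, 0, 2.04], [9.22, -1.96, 0.6, 0, 0, 2.04], [9.22, -1.96, 0.6, 0, 0, 2.04], [9.22, -1.96, 0.6, 0, 0, 2.04], [9.22, -1.96, 0.6, 0, 0, 2.04], [9.22, -1.96, 0.6, 0, 0, 2.04], [9.22, -1.96, 0.6, 0, 0, 2.04]]]' --grip 0.45

```text
time_s: 31.47
ee_pos: [0.4556, 0.0198, 0.129]
eef_rot: [-3.138, -0.0, 1.388]
force: [-0.4, -0.5, 0.0]
grip_width: 0.0422
grip_force: 0.0
```

Emit:
step_arm --plan '[[[0, 0, 0, 0, 0, 0], [0, 0, 0.8, 0, 0, 0], [0, 0, 1.8, 0, 0, 0], [0, 0, 2.7, 0, 0, 0], [0, 0, 3.3, 0, 0, 0], [0, 0, 3.6, 0, 0, 0], [0, 0, 3.6, 0, 0, 0]]]'

```text
time_s: 32.05
ee_pos: [0.4568, 0.0147, 0.0207]
eef_rot: [-3.138, 0.001, 1.383]
force: [0.4, -0.2, -0.7]
grip_width: 0.0423
grip_force: 0.0
```

Emit:
step_arm --plan '[[[0, 0, 0, 0, 0, 0], [0, 0, 0, 0, 0, 0], [0, 0, 0, 0, 0, 0], [0, 0, 0, 0, 0, 0], [0, 0, 0, 0, 0, 0], [0, 0, 0, 0, 0, 0], [0, 0, 0, 0, 0, 0]]]' --grip 0

```text
time_s: 32.63
ee_pos: [0.4583, 0.0155, 0.0234]
eef_rot: [3.14, -0.0, 1.384]
force: [-1.6, 0.1, 6.7]
grip_width: 0.0135
grip_force: 30.0
```

Gripped (13.5 mm). Carry to the box's near side.

Emit:
step_arm --plan '[[[0, 0, -1.2, 0, 0, 0], [0, 0, -2.4, 0, 0, 0], [0, 0, -3.6, 0, 0, 0], [0, 0, -4.3, 0, 0, 0], [0, 0, -4.3, 0, 0, 0]]]'

```text
time_s: 33.05
ee_pos: [0.4597, 0.0156, 0.1563]
eef_rot: [3.134, -0.001, 1.384]
force: [0.0, 0.4, -0.6]
grip_width: 0.0136
grip_force: 30.0
```

Emit:
step_arm --plan '[[[-9.06, 1.46, 0, 0, 0, -2.03], [-9.06, 1.46, 0, 0, 0, -2.03], [-9.06, 1.46, 0, 0, 0, -2.03], [-9.06, 1.46, 0, 0, 0, -2.03], [-9.06, 1.46, 0, 0, 0, -2.03], [-9.06, 1.46, 0, 0, 0, -2.03], [-9.06, 1.46, 0, 0, 0, -2.03], [-9.06, 1.46, 0, 0, 0, -2.03]]]'

```text
time_s: 33.72
ee_pos: [0.4494, -0.2643, 0.1505]
eef_rot: [-3.141, 0.0, 1.592]
force: [0.3, -0.5, -0.7]
grip_width: 0.0136
grip_force: 30.0
```

Emit:
step_arm --plan '[[[0, 0, 0, 0, 0, 0], [0, 0, 0, 0, 0, 0], [0, 0, 0, 0, 0, 0]]]'

```text
time_s: 33.97
ee_pos: [0.4504, -0.2584, 0.1513]
eef_rot: [-3.141, -0.001, 1.598]
force: [0.9, 0.2, -0.9]
grip_width: 0.0132
grip_force: 30.0
```

Run:
```python
from h import *
chain((.451,-.2595,.022,91.5))
```

```text
now [ 0.4504 -0.2584  0.1513 91.5507] t 33.97 w 0.0132 gf 30.0
to [ 4.51e-01 -2.60e-01  2.20e-02  9.15e+01] row [-0.036  0.018  4.311] wz 0.008 rows>=3.1
```

Emit:
step_arm --plan '[[[0, 0, 1.2, 0, 0, 0], [0, 0, 2.2, 0, 0, 0], [0, 0, 3.0, 0, 0, 0], [0, 0, 3.6, 0, 0, 0], [0, 0, 4.1, 0, 0, 0], [0, 0, 4.3, 0, 0, 0], [0, 0, 4.3, 0, 0, 0]]]'

```text
time_s: 34.55
ee_pos: [0.4501, -0.2584, 0.0218]
eef_rot: [-3.14, -0.001, 1.598]
force: [-1.0, 0.1, -0.3]
grip_width: 0.0136
grip_force: 30.0
```

Emit:
step_arm --plan '[[[0, 0, 0, 0, 0, 0], [0, 0, 0, 0, 0, 0], [0, 0, 0, 0, 0, 0], [0, 0, -0.6, 0, 0, 0], [0, 0, -1.6, 0, 0, 0], [0, 0, -2.8, 0, 0, 0], [0, 0, -4, 0, 0, 0], [0, 0, -4.3, 0, 0, 0]]]' --grip 0.24

```text
time_s: 35.22
ee_pos: [0.4521, -0.2607, 0.158]
eef_rot: [3.135, 0.005, 1.597]
force: [-0.3, -0.4, 0.6]
grip_width: 0.0227
grip_force: 0.0
```

Emit:
step_arm --plan '[[[9.2, 2.85, 0.6, 0, 0, -0.55], [9.2, 2.85, 0.6, 0, 0, -0.55], [9.2, 2.85, 0.6, 0, 0, -0.55], [9.2, 2.85, 0.6, 0, 0, -0.55], [9.2, 2.85, 0.6, 0, 0, -0.55], [9.2, 2.85, 0.6, 0, 0, -0.55], [9.2, 2.85, 0.6, 0, 0, -0.55], [9.2, 2.85, 0.6, 0, 0, -0.55]]]' --grip 0.45

```text
time_s: 35.88
ee_pos: [0.5295, 0.0239, 0.1336]
eef_rot: [3.141, -0.001, 1.659]
force: [-0.1, -0.0, -0.3]
grip_width: 0.0426
grip_force: 0.0
```

Run:
```python
from h import *
a=shot("top","t10");b=shot("scene","s10");tools(["spoon","knife"])
chain((.5286,.0195,.13,94.8),(.5286,.0195,.021,94.8))
cv2.imwrite("pics/c10.png",np.hstack([cv2.resize(a[180:300,370:530],(480,360)),cv2.resize(b[230:380,50:270],(320,218))[0:218].repeat(1,0) if 0 else cv2.resize(b[230:390,60:260],(320,360))])[:,:,::-1])
```

```text
spoon
   c 0.56 rect [522.4  67.7] size [14.9 14.8] pca 143.6
knife
now [5.28700e-01 1.74000e-02 1.34000e-01 9.46831e+01] t 36.28 w 0.0422 gf 0.0
to [5.29e-01 2.00e-02 1.30e-01 9.48e+01] row [0.069 0.001 0.132] wz -0.019 rows>=0.1
to [5.29e-01 2.00e-02 2.10e-02 9.48e+01] row [0.    0.    3.633] wz -0.0 rows>=2.6
```

View pics/c10.png

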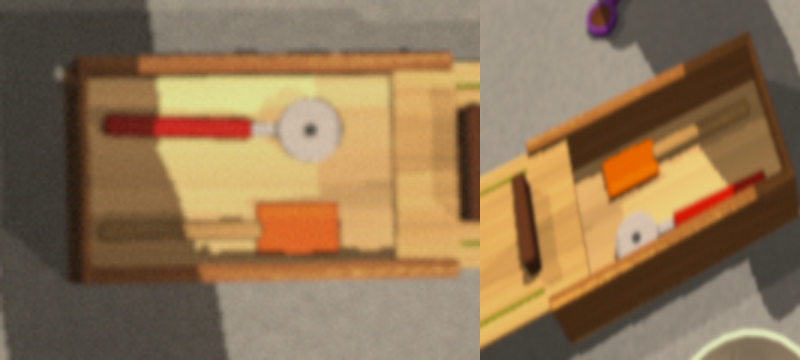

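Wheel and spatula lie flat and well apart in the box. Next the spoon, right below the gripper.

Emit:
step_arm --plan '[[[0.07, 0, 1.2, 0, 0, 0], [0.07, 0, 2.2, 0, 0, 0], [0.07, 0, 3.0, 0, 0, 0], [0.07, 0, 3.5, 0, 0, 0], [0.07, 0, 3.72, 0, 0, 0], [0.07, 0, 3.72, 0, 0, 0]]]'

```text
time_s: 36.78
ee_pos: [0.528, 0.02, 0.0211]
eef_rot: [-3.139, -0.0, 1.653]
force: [-0.2, -0.0, 0.2]
grip_width: 0.0426
grip_force: 0.0
```

Emit:
step_arm --plan '[[[0, 0, 0, 0, 0, 0], [0, 0, 0, 0, 0, 0], [0, 0, 0, 0, 0, 0], [0, 0, 0, 0, 0, 0], [0, 0, 0, 0, 0, 0], [0, 0, 0, 0, 0, 0], [0, 0, 0, 0, 0, 0]]]' --grip 0

```text
time_s: 37.37
ee_pos: [0.5291, 0.0206, 0.0229]
eef_rot: [3.14, 0.0, 1.654]
force: [-0.1, -0.6, 6.7]
grip_width: 0.0135
grip_force: 30.0
```

Emit:
step_arm --plan '[[[0, 0, -1.2, 0, 0, 0], [0, 0, -2.4, 0, 0, 0], [0, 0, -3.6, 0, 0, 0], [0, 0, -4.3, 0, 0, 0], [0, 0, -4.3, 0, 0, 0], [0, 0, -4.3, 0, 0, 0], [0, 0, -4.3, 0, 0, 0]]]'

```text
time_s: 37.95
ee_pos: [0.5279, 0.0206, 0.1498]
eef_rot: [-3.14, -0.0, 1.654]
force: [0.5, 0.4, -1.2]
grip_width: 0.0132
grip_force: 30.0
```

Run:
```python
from h import *
chain((.479,-.2595,.15,91.5),(.479,-.2595,.026,91.5),(.479,-.2595,.15,91.5),(.614,.0045,.13,84.7))
```

```text
now [5.2790e-01 2.0600e-02 1.4980e-01 9.4779e+01] t 37.95 w 0.0132 gf 30.0
to [ 0.479 -0.26   0.15  91.5  ] row [-9.168e+00 -2.403e+00 -6.000e-03] wz 0.547 rows>=6.8
to [ 4.79e-01 -2.60e-01  2.60e-02  9.15e+01] row [0.    0.    4.133] wz -0.0 rows>=3.0
to [ 0.479 -0.26   0.15  91.5  ] row [ 0.     0.    -4.133] wz -0.0 rows>=3.0
to [6.14e-01 4.00e-03 1.30e-01 8.47e+01] row [8.679 4.729 0.667] wz 1.133 rows>=7.1
```

Emit:
step_arm --plan '[[[-9.17, -2.4, 0, 0, 0, 0.55], [-9.17, -2.4, 0, 0, 0, 0.55], [-9.17, -2.4, 0, 0, 0, 0.55], [-9.17, -2.4, 0, 0, 0, 0.55], [-9.17, -2.4, 0, 0, 0, 0.55], [-9.17, -2.4, 0, 0, 0, 0.55], [-9.17, -2.4, 0, 0, 0, 0.55], [-9.17, -2.4, 0, 0, 0, 0.55]]]'

```text
time_s: 38.62
ee_pos: [0.4777, -0.2642, 0.1491]
eef_rot: [-3.139, -0.001, 1.592]
force: [0.7, 0.3, -0.0]
grip_width: 0.0135
grip_force: 30.0
```

Emit:
step_arm --plan '[[[0, 0, 0, 0, 0, 0], [0, 0, 1, 0, 0, 0], [0, 0, 2, 0, 0, 0], [0, 0, 3.0, 0, 0, 0], [0, 0, 3.7, 0, 0, 0], [0, 0, 4.1, 0, 0, 0], [0, 0, 4.15, 0, 0, 0], [0, 0, 4.15, 0, 0, 0]]]'

```text
time_s: 39.28
ee_pos: [0.4798, -0.2589, 0.0264]
eef_rot: [-3.141, -0.001, 1.597]
force: [-0.3, -0.3, -0.6]
grip_width: 0.0137
grip_force: 30.0
```

Emit:
step_arm --plan '[[[0, 0, 0, 0, 0, 0], [0, 0, 0, 0, 0, 0], [0, 0, 0, 0, 0, 0], [0, 0, -0.6, 0, 0, 0], [0, 0, -1.6, 0, 0, 0], [0, 0, -2.8, 0, 0, 0], [0, 0, -4, 0, 0, 0], [0, 0, -4.15, 0, 0, 0]]]' --grip 0.24

```text
time_s: 39.95
ee_pos: [0.4817, -0.2608, 0.1582]
eef_rot: [3.133, 0.005, 1.596]
force: [1.0, -0.5, 0.6]
grip_width: 0.0224
grip_force: 0.0
```

Run:
```python
from h import *
shot("top","t11");shot("scene","s11");tools(["knife"]);chain((.614,.0045,.13,84.7))
```

```text
knife top@z.025 [0.6102 0.0051] tri [0.6136 0.0068 0.0114] e 0.0049
   c 0.58 rect [611.2   2.1] size [176.4  24. ] pca 84.2
now [ 0.4792 -0.2593  0.1498 91.4743] t 40.2 w 0.0223 gf 0.0
to [6.14e-01 4.00e-03 1.30e-01 8.47e+01] row [8.673 4.718 0.66 ] wz 1.129 rows>=7.1
```

Emit:
step_arm --plan '[[[8.67, 4.65, 0.66, 0, 0, 1.15], [8.67, 4.65, 0.66, 0, 0, 1.15], [8.67, 4.65, 0.66, 0, 0, 1.15], [8.67, 4.65, 0.66, 0, 0, 1.15], [8.67, 4.65, 0.66, 0, 0, 1.15], [8.67, 4.65, 0.66, 0, 0, 1.15], [8.67, 4.65, 0.66, 0, 0, 1.15], [8.67, 4.65, 0.66, 0, 0, 1.15]]]' --grip 0.45

```text
time_s: 40.87
ee_pos: [0.6132, 0.0093, 0.1289]
eef_rot: [-3.139, -0.001, 1.48]
force: [0.1, -0.3, 0.1]
grip_width: 0.0421
grip_force: 0.0
```

Emit:
step_arm --plan '[[[0, 0, 0, 0, 0, 0], [0, 0, 0.8, 0, 0, 0], [0, 0, 1.8, 0, 0, 0], [0, 0, 2.7, 0, 0, 0], [0, 0, 3.3, 0, 0, 0], [0, 0, 3.62, 0, 0, 0], [0, 0, 3.62, 0, 0, 0]]]'

```text
time_s: 41.45
ee_pos: [0.6109, 0.0028, 0.0204]
eef_rot: [-3.137, 0.0, 1.475]
force: [-0.4, -1.2, -0.4]
grip_width: 0.0425
grip_force: 0.0
```

Emit:
step_arm --plan '[[[0, 0, 0, 0, 0, 0], [0, 0, 0, 0, 0, 0], [0, 0, 0, 0, 0, 0], [0, 0, 0, 0, 0, 0], [0, 0, 0, 0, 0, 0], [0, 0, 0, 0, 0, 0], [0, 0, 0, 0, 0, 0]]]' --grip 0

```text
time_s: 42.03
ee_pos: [0.6129, 0.004, 0.0237]
eef_rot: [3.14, 0.0, 1.476]
force: [-1.8, -1.8, 7.6]
grip_width: 0.0165
grip_force: 30.0
```

Emit:
step_arm --plan '[[[0, 0, -1.2, 0, 0, 0], [0, 0, -2.4, 0, 0, 0], [0, 0, -3.6, 0, 0, 0], [0, 0, -4.3, 0, 0, 0], [0, 0, -4.3, 0, 0, 0], [0, 0, -4.3, 0, 0, 0], [0, 0, -4.3, 0, 0, 0]]]'

```text
time_s: 42.62
ee_pos: [0.6119, 0.0041, 0.1504]
eef_rot: [-3.14, 0.0, 1.476]
force: [0.2, -0.1, -0.9]
grip_width: 0.0161
grip_force: 30.0
```

Run:
```python
from h import *
a=shot("top","t12")
chain((.497,-.2595,.15,91.5),(.497,-.2595,.034,91.5))
cv2.imwrite("pics/c12.png",cv2.resize(a[100:300,200:560],(720,400))[:,:,::-1])
```

```text
now [6.11800e-01 4.10000e-03 1.50000e-01 8.45797e+01] t 42.67 w 0.0168 gf 30.0
to [ 0.497 -0.26   0.15  91.5  ] row [-9.109e+00 -2.978e+00 -2.000e-03] wz -1.153 rows>=6.9
to [ 4.97e-01 -2.60e-01  3.40e-02  9.15e+01] row [0.    0.    3.867] wz -0.0 rows>=2.8
```

View pics/c12.png

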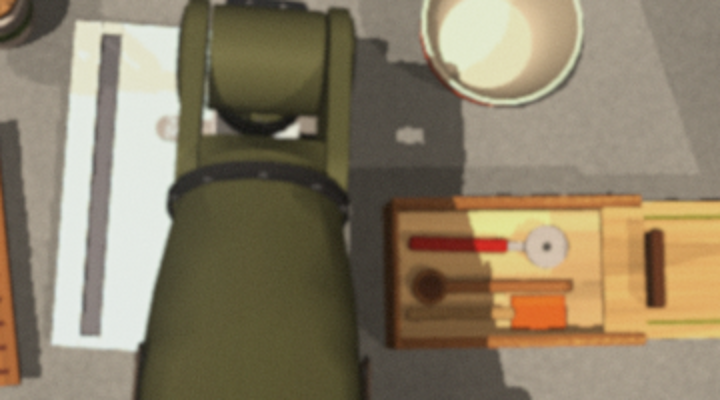

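The box holds wheel, spoon and spatula flat; the knife goes on top in the gap between the spoon handle and the wheel.

Emit:
step_arm --plan '[[[-9.1, -3.07, 0, 0, 0, -1.15], [-9.1, -3.07, 0, 0, 0, -1.15], [-9.1, -3.07, 0, 0, 0, -1.15], [-9.1, -3.07, 0, 0, 0, -1.15], [-9.1, -3.07, 0, 0, 0, -1.15], [-9.1, -3.07, 0, 0, 0, -1.15], [-9.1, -3.07, 0, 0, 0, -1.15], [-9.1, -3.07, 0, 0, 0, -1.15]]]'

```text
time_s: 43.33
ee_pos: [0.4919, -0.2639, 0.1502]
eef_rot: [-3.139, -0.0, 1.592]
force: [-0.1, 0.7, -0.6]
grip_width: 0.0166
grip_force: 30.0
```

Emit:
step_arm --plan '[[[0, 0, 0, 0, 0, 0], [0, 0, 1, 0, 0, 0], [0, 0, 2, 0, 0, 0], [0, 0, 2.8, 0, 0, 0], [0, 0, 3.4, 0, 0, 0], [0, 0, 3.7, 0, 0, 0], [0, 0, 3.8, 0, 0, 0], [0, 0, 3.8, 0, 0, 0]]]'

```text
time_s: 44.0
ee_pos: [0.4952, -0.2583, 0.0374]
eef_rot: [-3.141, -0.001, 1.598]
force: [-0.8, -0.4, -0.4]
grip_width: 0.0166
grip_force: 30.0
```

Emit:
step_arm --plan '[[[0, 0, 0, 0, 0, 0], [0, 0, 0, 0, 0, 0], [0, 0, 0, 0, 0, 0], [0, 0, -0.6, 0, 0, 0], [0, 0, -1.6, 0, 0, 0], [0, 0, -2.8, 0, 0, 0], [0, 0, -4, 0, 0, 0], [0, 0, -4, 0, 0, 0]]]' --grip 0.28

```text
time_s: 44.67
ee_pos: [0.4973, -0.2604, 0.1656]
eef_rot: [3.132, 0.006, 1.596]
force: [1.1, -1.0, 2.0]
grip_width: 0.0262
grip_force: 0.0
```

Run:
```python
from h import *
a=shot("top","t13");b=shot("scene","s13")
chain((.45,-.35,.17,46),(.4975,-.418,.14,1.5),(.4975,-.418,.061,1.5))
cv2.imwrite("pics/c13.png",np.hstack([cv2.resize(a[180:300,370:530],(480,360)),cv2.resize(b[230:390,60:260],(320,360))])[:,:,::-1])
```

```text
now [ 0.4955 -0.2593  0.1595 91.4762] t 44.77 w 0.0265 gf 0.0
to [ 0.45 -0.35  0.17 46.  ] row [-2.982 -1.595 -0.351] wz 7.579 rows>=6.4
to [ 0.498 -0.418  0.14   1.5  ] row [-0.531  2.714  1.   ] wz 7.417 rows>=6.2
to [ 0.498 -0.418  0.061  1.5  ] row [0.    0.    2.633] wz -0.0 rows>=1.9
```

View pics/c13.png

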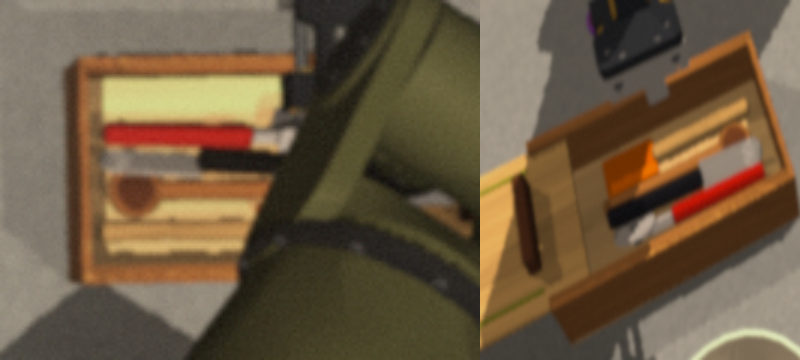

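The knife lies in the box beside the red handle, all below the rim. Now turn to grip the cover bar.

Emit:
step_arm --plan '[[[-2.98, -1.6, -0.35, 0, 0, 7.58], [-2.98, -1.6, -0.35, 0, 0, 7.58], [-2.98, -1.6, -0.35, 0, 0, 7.58], [-2.98, -1.6, -0.35, 0, 0, 7.58], [-2.98, -1.6, -0.35, 0, 0, 7.58], [-2.98, -1.6, -0.35, 0, 0, 7.58], [-2.98, -1.6, -0.35, 0, 0, 7.58], [-2.98, -1.6, -0.35, 0, 0, 7.58]]]' --grip 0.7

```text
time_s: 45.43
ee_pos: [0.4489, -0.3494, 0.1669]
eef_rot: [-3.14, 0.0, 0.8]
force: [0.5, -0.7, -0.4]
grip_width: 0.0657
grip_force: 0.0
```

Emit:
step_arm --plan '[[[-0.53, 2.71, 1, 0, 0, 7.42], [-0.53, 2.71, 1, 0, 0, 7.42], [-0.53, 2.71, 1, 0, 0, 7.42], [-0.53, 2.71, 1, 0, 0, 7.42], [-0.53, 2.71, 1, 0, 0, 7.42], [-0.53, 2.71, 1, 0, 0, 7.42], [-0.53, 2.71, 1, 0, 0, 7.42], [-0.53, 2.71, 1, 0, 0, 7.42]]]'

```text
time_s: 46.1
ee_pos: [0.4965, -0.4173, 0.1372]
eef_rot: [-3.14, 0.001, 0.026]
force: [0.0, 0.1, -0.4]
grip_width: 0.0659
grip_force: 0.0
```

Run:
```python
from h import *
chain((.4975,-.418,.061,1.5))
```

```text
now [ 0.4965 -0.4173  0.1372  1.5178] t 46.1 w 0.0659 gf 0.0
to [ 0.498 -0.418  0.061  1.5  ] row [0.032 0.024 2.538] wz 0.003 rows>=1.8
```

Emit:
step_arm --plan '[[[0, 0, 0.6, 0, 0, 0], [0, 0, 1.4, 0, 0, 0], [0, 0, 2.0, 0, 0, 0], [0, 0, 2.4, 0, 0, 0], [0, 0, 2.5, 0, 0, 0], [0, 0, 2.5, 0, 0, 0]]]'

```text
time_s: 46.6
ee_pos: [0.4965, -0.4173, 0.0625]
eef_rot: [-3.141, 0.001, 0.027]
force: [-0.1, -0.4, 0.1]
grip_width: 0.066
grip_force: 0.0
```

Emit:
step_arm --plan '[[[0, 0, 0, 0, 0, 0], [0, 0, 0, 0, 0, 0], [0, 0, 0, 0, 0, 0], [0, 0, 0, 0, 0, 0], [0, 0, 0, 0, 0, 0], [0, 0, 0, 0, 0, 0], [0, 0, 0, 0, 0, 0], [0, 0, 0, 0, 0, 0]]]' --grip 0 --squeeze 15

```text
time_s: 47.27
ee_pos: [0.4968, -0.4177, 0.0633]
eef_rot: [3.141, -0.0, 0.026]
force: [0.1, -1.7, -0.1]
grip_width: 0.0159
grip_force: 0.7
```

Emit:
step_arm --plan '[[[0, 0, 0, 0, 0, 0], [0, 0, 0, 0, 0, 0], [0, 0, 0, 0, 0, 0]]]'

```text
time_s: 47.52
ee_pos: [0.4968, -0.4177, 0.0633]
eef_rot: [3.141, -0.0, 0.026]
force: [-0.3, -1.2, 0.7]
grip_width: 0.0141
grip_force: 15.0
```

Emit:
step_arm --plan '[[[0, -0.5, 0, 0, 0, 0], [0, -1.2, 0, 0, 0, 0], [0, -2.0, 0, 0, 0, 0], [0, -2.8, 0, 0, 0, 0], [0, -3.6, 0, 0, 0, 0], [0, -4.4, 0, 0, 0, 0], [0, -5.0, 0, 0, 0, 0], [0, -5.0, 0, 0, 0, 0]]]'

```text
time_s: 48.18
ee_pos: [0.4925, -0.2648, 0.0633]
eef_rot: [-3.141, 0.001, 0.028]
force: [-3.8, 1.9, -1.0]
grip_width: 0.0138
grip_force: 15.0
```

Emit:
step_arm --plan '[[[0, -0.4, 0, 0, 0, 0], [0, -0.8, 0, 0, 0, 0], [0, -1.2, 0, 0, 0, 0], [0, -1.6, 0, 0, 0, 0], [0, -1.9, 0, 0, 0, 0], [0, -2.0, 0, 0, 0, 0], [0, -2.1, 0, 0, 0, 0], [0, -2.1, 0, 0, 0, 0]]]'

```text
time_s: 48.85
ee_pos: [0.4908, -0.2051, 0.0633]
eef_rot: [3.14, 0.001, 0.026]
force: [-4.9, -8.2, 0.3]
grip_width: 0.0142
grip_force: 15.0
```

Emit:
step_arm --plan '[[[-0.05, -0.05, 0, 0, 0, 0], [-0.05, -0.1, 0, 0, 0, 0], [-0.05, -0.15, 0, 0, 0, 0], [-0.05, -0.15, 0, 0, 0, 0]]]'

```text
time_s: 49.18
ee_pos: [0.4906, -0.2034, 0.0633]
eef_rot: [3.135, -0.003, 0.025]
force: [6.2, -30.9, -14.7]
grip_width: 0.0171
grip_force: 15.0
```

Hard stop reached: the cover is shut. Release, retreat and look.

Emit:
step_arm --plan '[[[0, 0.1, 0, 0, 0, 0], [0, 0.1, 0, 0, 0, 0], [0, 0.1, 0, 0, 0, 0], [0, 0.1, 0, 0, 0, 0], [0, 0.1, 0, 0, 0, 0], [0, 0.1, 0, 0, 0, 0], [0, 0.1, 0, 0, 0, 0], [0, 0.1, 0, 0, 0, 0]]]' --grip 0.8

```text
time_s: 49.85
ee_pos: [0.4898, -0.2031, 0.0633]
eef_rot: [-3.142, -0.0, 0.026]
force: [-0.5, -0.2, -0.1]
grip_width: 0.0669
grip_force: 0.0
```

Emit:
step_arm --plan '[[[0, 0, -1, 0, 0, 0], [0, 0, -2.2, 0, 0, 0], [0, 0, -3.4, 0, 0, 0], [-1, 0.5, -4.6, 0, 0, 0], [-2, 1, -5, 0, 0, 0], [-3, 2, -5, 0, 0, 0], [-4, 3, -5, 0, 0, 0], [-5, 4, -5, 0, 0, 0]]]'

```text
time_s: 50.52
ee_pos: [0.3435, -0.3257, 0.2138]
eef_rot: [3.141, -0.001, 0.027]
force: [0.7, -0.5, 0.3]
grip_width: 0.0753
grip_force: 0.0
```

Emit:
step_arm --plan '[[[-0.5, 1.1, 0, 0, 0, 0], [-0.5, 2, 0, 0, 0, 0], [-0.5, 3, 0, 0, 0, 0], [-0.5, 4, 0, 0, 0, 0], [-0.5, 4, 0, 0, 0, 0], [-0.5, 4, 0, 0, 0, 0]]]'

```text
time_s: 51.02
ee_pos: [0.3326, -0.4458, 0.2125]
eef_rot: [-3.14, 0.001, 0.024]
force: [0.0, 1.4, -0.4]
grip_width: 0.0751
grip_force: 0.0
```

Run:
```python
from h import *
a=shot("top","t14");chain();print(ctrl.get_obs()["force"])
p=[ctrl.place_of("pin",c) for c in("scene","top") if ctrl.camera(c) is not None]
if all(p): print("pin",*tri(p[0][0]["at"],p[1][0]["at"]))
cv2.imwrite("pics/c14.png",cv2.resize(a[80:320,80:560],(800,400))[:,:,::-1])
```

```text
now [ 0.3329 -0.445   0.2128  1.4491] t 51.07 w 0.0749 gf 0.0
[0.58290887 0.31476896 0.07764135]
pin [0.50642757 0.34409027 0.06436077] 0.005864794434296057
```

View pics/c14.png

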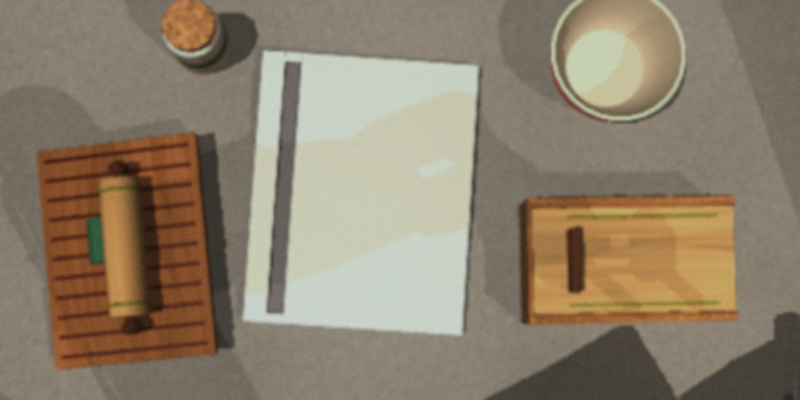

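The cover is fully shut, the board is empty, and the pin rests against the chock; the bowl and jar have not moved. Handing in.

```bash
python3 -c "
from station import ctrl
print(ctrl.hand_in())"
```

```text
the job is handed in; nothing more can be done
None
```

The job is handed in; no verdict came back, but the last picture shows the pin resting against the chock on the drainer, the pastry board empty with the tools last seen in the box, the cover shut to its stop, and the bowl and jar still where they stood.

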